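# Hook the retaining ring out of a filter holder

## Robot

A 6-joint arm with a two-finger parallel gripper is mounted at the origin on the work surface. World frame = base frame: x ahead of the robot, y to its left, z up, the work surface at z = 0. Lengths are in mm, angles in rad, forces in N, time in s.
With the tool pointing down it reaches from about 350 to 775 mm from the base axis. Payload 7.3 kg.
Tool frame: the origin (TCP) lies at the very end of the fingers, on their centre line; the grasp point (between the pads) lies 19 mm behind it (pinch_z is the distance from the TCP to the grasp point, in mm); z points along the fingers, y is the direction in which the jaws open and shut (so a half turn about z gives the same grasp; the last joint's range is limited). The gripper opens to 92 mm and grips with 3 to 60 N. Pads are 19 mm wide; open, the fingers measure 130 mm over their backs; the gripper's body (75 mm by 190 mm) begins 47 mm behind the grasp point.
Start: joints at [-1.341, 0.342, 1.524, -0, 1.275, -0.146], TCP at [192.707, -488.374, 226.741] pointing down, gripper open.
Joint ranges: [-2.53, 2.53], [-0.77, 2.02], [0.04, 2.7], [-1, 4.14], [0.28, 2.66], [-3.11, 3.11]. Speed limits (rad/s): [2.57, 2.57, 3.14, 3.14, 3.14, 3.14].

## Interface

Orientations are given as [roll, pitch, yaw] about the fixed x, y, z axes, in that order (R = Rz(yaw) Ry(pitch) Rx(roll)).
In Python, from plant import * gives the robot as it stands.
- The arm moves only by the tool step_arm, never from a script. Its argument "moves" is one flat list of numbers, 7 for each row, row after row: the shift along the tool's x, y, z scaled (see below), then the turn, a rotation vector about the tool's x, y, z scaled (see below), then the closure, from -1 (fully open) to 1 (shut). A call has 1 to 8 rows; each row shifts and turns the pose as measured when the row begins, along the tool's axes as they then stand; what a row does not reach is not made up. The controller multiplies each number of a shift by 2 cm and each number of a turn by 4 degrees. A row lasts 1/12 s, in which the tool goes at most 41.7 mm and 7.16 degrees, less where a joint would pass 70% of its speed; a pose out of reach is approached as far as the arm can. A call with a number of a shift or a turn outside -1 to 1 is refused whole. A call with a gripper value outside its range is refused whole. The fingers move at their own pace and stop on an object; the grip force is fixed at half the most. Time passes only in rows, so rows that do not move let the fingers close. It gives the time, the measured TCP pose, the force and the opening at its end, in the units of the state.
- get_obs(): the state, without advancing time (a new reading comes with each control period).
- capture(name): name is "scene" or "side" or "wrist"; returns the picture (420x560x3 uint8, red, green, blue); there is no depth.
- get_calibration(name): a dict with "mtx" (3x3 intrinsics, pixels), "eye" and "orientation" of the camera in the world; the wrist camera has in their place "mount" (4x4, takes a point from camera to tool coordinates, whose origin is the TCP and whose axes are the flange's). Camera axes: x right, y down, z forward; pixel columns grow to the right and rows downward; lengths in mm; the calibration is good to about 2 mm. The wrist camera is an equidistant fisheye: a pixel r from the principal point sees the ray r / f radians off the axis. A picture is of the moment at which its call begins: read the wrist's pose just before it. get_calibration takes no time and is no camera call.
- close_job(): hands the job in, once; it reports no verdict.
The state is a dict: "time": time; "joint_positions": joint angles; "dq": joint speeds; "tau": joint torques, N m; "tool_pos": TCP position; "tcp_rot": TCP orientation; "contact_force": force on the tool from outside, world axes, zero at the start; "moment": the same for the moment, N m; "grip_width": finger opening in mm.
Only numpy, scipy, OpenCV 4.12 (cv2) and the standard library are available. Lean on these libraries where they do the work, as an engineer would, in place of code of your own. Each camera call takes 0.05 s, during which the arm holds its last target.

## Task

The filter disc in the round aluminium holder is due for a change, so take out the brass split ring that retains it: with the hook of the orange pick under the ring's end at the notch, lift that end up out of the groove (the guard rail means that the pick has to slope in). Finish with the pick lying on the blue mat and the ring lying flat in the white tray; keep the pick off the white filter disc and leave the bottle, beaker and clamp where they are.

Things in the scene. Friction and masses are not known exactly. Their poses are not given: they have to be found in the camera images.
- holder: Fixed filter holder: round aluminium body, 148 mm across, on a navy base plate. Origin on its axis at bench level; +x points through the notch. Rim at z=60 mm. Inside it the ring's groove is an open step: wall at radius 62 mm, floor at z=54 mm from radius 44 to 62 mm. The ring lies in it loose, 2 mm play, flush with the rim. Inside radius 44 mm is the bore down to the filter disc.
- notch (a point): Notch cut right through the holder's wall and groove floor, open on top. This point is on its floor, 68 mm from the holder's axis along the holder's +x, 26 mm above the bench. It covers the sector from about -14 to +36 degrees, from the holder's +x towards +y. Axes as the holder's.
- rail (a point): Middle of the fixed guard rail before the notch: a 10 mm round bar along the holder's y, 130 mm long, axis 112 mm from the holder's axis and 69 mm up (top at 74 mm), on two posts 110 mm apart. A pick reaching from outside under the ring must slope down over it, about 28 to 50 degrees from level. Axes as the holder's.
- frit: White filter disc, 87 mm across, fixed in the bottom of the holder's bore. Origin at the centre of its underside; its upper face is 20 mm above the bench. Not to be touched with the pick.
- ring: Loose rigid brass split ring, 120 mm outside, 96 mm inside diameter, section 12 mm wide by 6 mm thick, about 150 g. Origin at the centre of its underside, z up. Its gap runs from +9.5 to +37.5 degrees, from its +x towards +y; the rest is solid. At the start its +x is within 3 degrees of the holder's +x, so the end to be lifted and the gap both lie over the notch.
- ring_centre (a point): Centre of the ring, on its axis, half-way through its thickness. Axes as the ring's.
- ring_end (a point): Lift point on the ring: mid-section (half-way across width and thickness), 54 mm from the ring's centre along its +x and 9 mm from the end face at the gap. Clear space lies under it in the notch. Axes as the ring's.
- pick_handle (a point): Centre of the orange handle of the loose hook pick, half-way up. Handle 90 mm long (x), 20 mm wide (y), 24 mm high (z). Axes: the steel shaft leaves the handle towards -x; z is the way the turned-up tip points. The pick lies on the mat with z up at the start. 120 g.
- pick_hook (a point): The bend of the pick: on the axis of the 6 mm thick round shaft, 135 mm from the handle's centre along its -x. From here the tip stands up 14 mm along the pick's +z (17 mm with its round end, 6 mm thick). Axes as pick_handle.
- mat: Fixed blue mat, 270 (x) by 150 (y) mm, 3 mm thick. Origin at the centre of its underside.
- tray: Fixed white open tray, 200 by 200 mm outside, walls 4 mm thick and 22 mm high, floor about 4 mm above the bench. Origin at the centre of its underside.
- bottle: Amber bottle, 64 mm across, 140 mm high, standing. Origin at the centre of its underside. Leave alone.
- beaker: Glass beaker, 76 mm across, 90 mm high, standing. Origin at the centre of its underside. Leave alone.
- clamp: Small grey boss clamp, about 75 mm long, 30 mm wide and high. Origin under its block. Leave alone.
- pick: The same pick as pick_handle, origin at the centre of the handle's underside (12 mm below pick_handle), same axes.
There are look-alikes about, which are no part of the job. Of the things like the ring, leave any that is pink; of the rest the larger one is meant. Of the things shaped like the pick, the orange one is meant.

How it is judged:
By the outcome, as a careful person would: the job done as asked, in the order asked, and still so for the second after the job is handed in, with the robot touching nothing.
It also fails if it takes over 72 s, if anything falls off the work surface, if the arm or the gripper's body presses on something with over 40 N, if the wrist force passes 120 N, or if a joint passes its speed limit or range.

## Working session

There is one attempt and no reset: what is moved stays moved. The work goes in short steps, Python scripts to look and compute and a tool call to move; the robot and the scene stay as the last step left them, time stands still between calls to the robot, and variables do not carry over. Pictures are saved under pics/ and viewed, and the job is handed in when it is done.

Besides the shell and the picture viewer there is one more tool, called after "Call:" in YAML: its name, and indented under it one key for each argument. step_arm: Moves the arm, as the interface text tells. Shifts and turns lie within -1 to 1; 1 stands for 2 cm of shift or 4 degrees of turn. Its arguments: {"type":"object","properties":{"moves":{"type":"array"}},"required":["moves"]}

```bash
ls; mkdir -p pics; python3 - <<'E'
from plant import *
import cv2
o=get_obs();print(o)
for n in ("scene","side","wrist"):
    c=get_calibration(n);print(n,c)
    cv2.imwrite(f"pics/{n}0.png",capture(n)[:,:,::-1])
E
```

```text
pics
{'time': 0.0, 'joint_positions': array([-1.34100809e+00,  3.42724759e-01,  1.52502388e+00,  2.27918601e-05,
        1.27538402e+00, -1.46002358e-01]), 'dq': array([-2.76358560e-04, -6.50971853e-05,  4.75930888e-04,  7.91321280e-04,
       -1.42920708e-04,  3.97772616e-04]), 'tau': array([-1.98570298e-03, -4.31247675e+01, -2.44218439e+01,  7.17400247e-02,
        5.59888990e-02, -8.35908418e-05]), 'tool_pos': array([ 192.61203668, -487.95528131,  226.04150836]), 'tcp_rot': array([-3.14007221e+00, -2.45607911e-04,  3.75783760e-01]), 'contact_force': array([-0.43844783,  0.35037899, -0.57372055]), 'moment': array([ 0.01637035, -0.00938054,  0.00333684]), 'grip_width': 91.7636221572949}
scene {'mtx': array([[404.58699956,   0.        , 280.39689232],
       [  0.        , 404.58699956, 206.0146906 ],
       [  0.        ,   0.        ,   1.        ]]), 'eye': array([1136.71385803,    3.91156095,  884.99697357]), 'orientation': array([-2.55266287, -0.00615579,  1.7445043 ])}
side {'mtx': array([[506.2476879 ,   0.        , 279.23943816],
       [  0.        , 506.2476879 , 208.96340345],
       [  0.        ,   0.        ,   1.        ]]), 'eye': array([485.21571709, 999.75982283, 687.22234093]), 'orientation': array([-2.08460747, -0.01030929, -3.06676643])}
wrist {'mtx': array([[325.1922621 ,   0.        , 276.6245594 ],
       [  0.        , 325.1922621 , 210.07412619],
       [  0.        ,   0.        ,   1.        ]]), 'mount': array([[-1.27181063e-03, -9.53685757e-01, -3.00802026e-01,
         8.18543394e+01],
       [ 9.99999165e-01, -1.28193716e-03, -1.63710190e-04,
        -5.84174895e-01],
       [-2.29481218e-04, -3.00801983e-01,  9.53686591e-01,
        -1.58403812e+02],
       [ 0.00000000e+00,  0.00000000e+00,  0.00000000e+00,
         1.00000000e+00]])}
```

View pics/scene0.png

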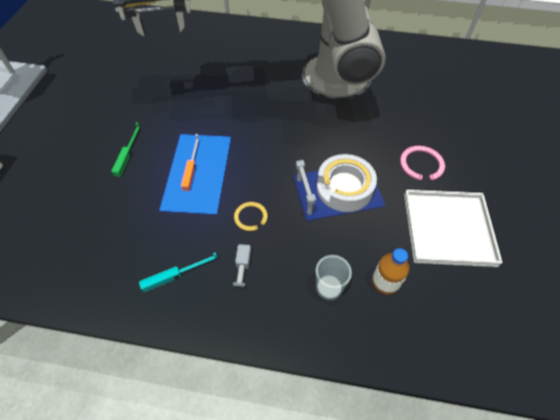

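View pics/side0.png

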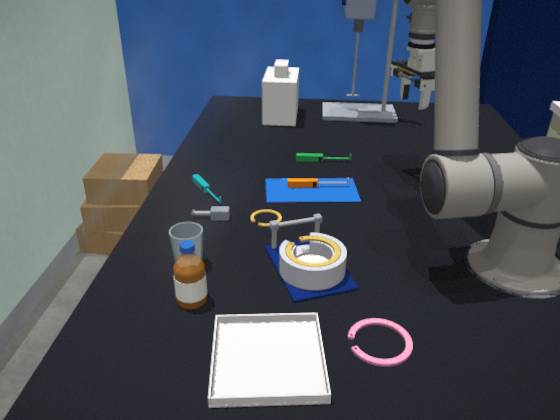

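View pics/wrist0.png

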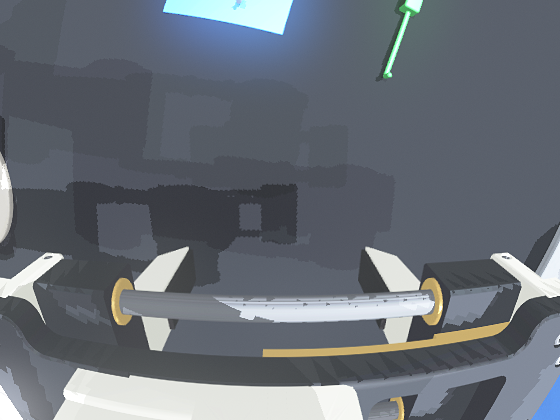

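Scene image: the orange pick is on the blue mat (~190,165). The pick-shaped look-alikes are green (125,150) and teal (180,270). The brass ring in the holder is at (347,180). The other rings are a small yellow one on the bench (250,215) and a pink one (422,162). I choose the orange pick and the larger brass ring in the holder.

```bash
cat > h.py <<'E'
from plant import *
import numpy as np, cv2
from scipy.spatial.transform import Rotation as Ro
def RPY(a): return Ro.from_euler('xyz',a).as_matrix()
def ray(cam,uv,obs=None):
    c=get_calibration(cam);K=c['mtx'];uv=np.atleast_2d(np.array(uv,float))
    if cam!='wrist':
        d=np.c_[(uv[:,0]-K[0,2])/K[0,0],(uv[:,1]-K[1,2])/K[1,1],np.ones(len(uv))]
        return np.array(c['eye']),d@RPY(c['orientation']).T
    o=obs; T=np.eye(4);T[:3,:3]=RPY(o['tcp_rot']);T[:3,3]=o['tool_pos'];M=T@c['mount']
    v=(uv-K[:2,2])/K[0,0];r=np.linalg.norm(v,axis=1)+1e-12
    d=np.c_[v*(np.sin(r)/r)[:,None],np.cos(r)]
    return M[:3,3],d@M[:3,:3].T
def plane(cam,uv,z,obs=None):
    e,d=ray(cam,uv,obs); return e+d*((z-e[2])/d[:,2])[:,None]
def proj(cam,P,obs=None):
    c=get_calibration(cam);K=c['mtx'];P=np.atleast_2d(P)
    if cam!='wrist':
        q=(P-c['eye'])@RPY(c['orientation']);return q[:,:2]/q[:,2:]*K[0,0]+K[:2,2]
    T=np.eye(4);T[:3,:3]=RPY(obs['tcp_rot']);T[:3,3]=obs['tool_pos'];M=T@c['mount']
    q=(P-M[:3,3])@M[:3,:3];n=np.linalg.norm(q[:,:2],axis=1);th=np.arctan2(n,q[:,2])
    return q[:,:2]/n[:,None]*th[:,None]*K[0,0]+K[:2,2]
def tri(a,b):
    A=np.zeros((3,3));y=np.zeros(3)
    for e,d in (a,b):
        d=d.ravel()/np.linalg.norm(d);Q=np.eye(3)-np.outer(d,d);A+=Q;y+=Q@e
    return np.linalg.solve(A,y)
def blobs(img,lo,hi,mina=15):
    hsv=cv2.cvtColor(img,cv2.COLOR_RGB2HSV);m=cv2.inRange(hsv,np.array(lo),np.array(hi))
    n,l,s,c=cv2.connectedComponentsWithStats(m)
    return m,l,[(i,s[i],c[i]) for i in range(1,n) if s[i,4]>=mina]
E
python3 - <<'E'
from h import *
for n in("scene","side"):
    im=cv2.imread(f"pics/{n}0.png")[:,:,::-1].copy()
    for nm,lo,hi in (("orange",(5,200,120),(14,255,255)),("yellow",(17,120,120),(28,255,255)),("mat",(102,180,150),(112,255,255)),("navy",(112,200,60),(125,255,200))):
        m,l,b=blobs(im,lo,hi)
        for i,s,c in b:
            print(n,nm,s.tolist(),c.round(1),plane(n,c,{"orange":15,"yellow":60,"mat":3,"navy":5}[nm])[0].round(1))
    x={"scene":(290,140,390,220),"side":(255,205,365,300)}[n]
    cv2.imwrite(f"pics/{n}_hold.png",cv2.resize(im[x[1]:x[3],x[0]:x[2],::-1],None,fx=6,fy=6,interpolation=cv2.INTER_CUBIC))
    x={"scene":(160,125,240,220),"side":(260,165,365,205)}[n]
    cv2.imwrite(f"pics/{n}_pick.png",cv2.resize(im[x[1]:x[3],x[0]:x[2],::-1],None,fx=6,fy=6,interpolation=cv2.INTER_CUBIC))
E
```

```text
scene yellow [324, 160, 46, 35, 272] [348.3 174.5] [465.2  69.7  60. ]
scene yellow [184, 162, 8, 23, 68] [187.3 173. ] [ 534.4 -341.3   60. ]
scene yellow [234, 202, 34, 29, 362] [249.9 215.4] [ 633.  -154.2   60. ]
scene yellow [380, 257, 27, 25, 379] [392.6 269.7] [716.6 188.7  60. ]
scene mat [160, 134, 71, 80, 3758] [197.2 175.1] [ 494.9 -336.1    3. ]
scene mat [393, 249, 15, 14, 154] [399.9 255.1] [645.2 218.1   3. ]
side orange [288, 182, 25, 5, 97] [298.8 184. ] [ 520.8 -344.1   15. ]
side yellow [288, 178, 29, 4, 59] [301.3 179.5] [ 512.6 -282.9   60. ]
side yellow [250, 209, 32, 13, 142] [265.5 213.9] [594. -81.  60.]
side yellow [258, 222, 11, 4, 32] [263.2 223.9] [594.8 -33.   60. ]
side yellow [286, 235, 54, 31, 427] [313.6 249.9] [472.5  67.4  60. ]
side mat [266, 178, 95, 24, 1649] [310.4 192.2] [ 485.6 -317.8    3. ]
side mat [318, 178, 28, 3, 84] [331.5 179. ] [ 422.6 -412.     3. ]
side mat [180, 241, 14, 7, 78] [186.4 244.2] [781.2 -14.2   3. ]
side navy [266, 246, 12, 13, 61] [271.8 252.2] [570.7   4.1   5. ]
side navy [272, 260, 5, 8, 16] [274.6 262.8] [560.4  46.5   5. ]
side navy [284, 275, 74, 27, 315] [315.4 291.3] [465.1 142.5   5. ]
```

View pics/scene_hold.png

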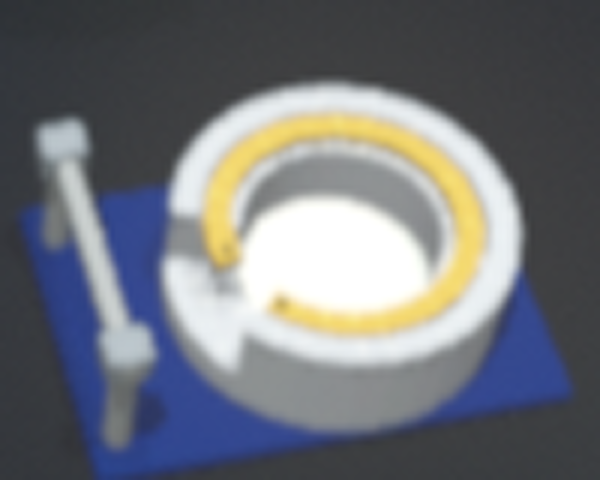

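View pics/side_hold.png

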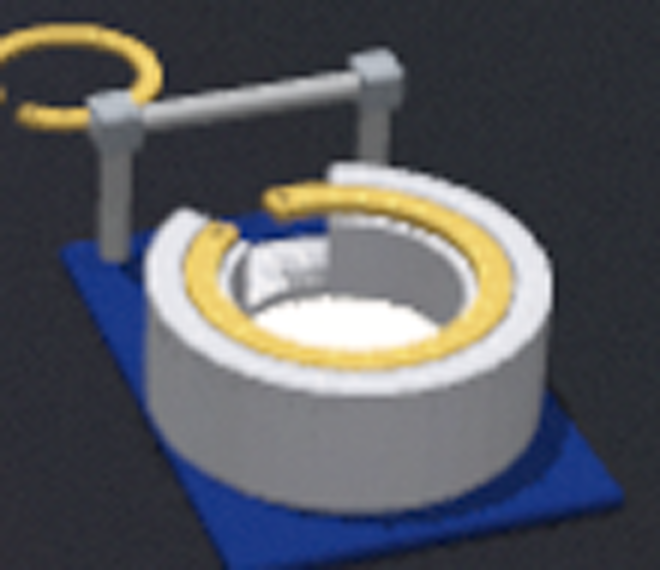

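View pics/scene_pick.png

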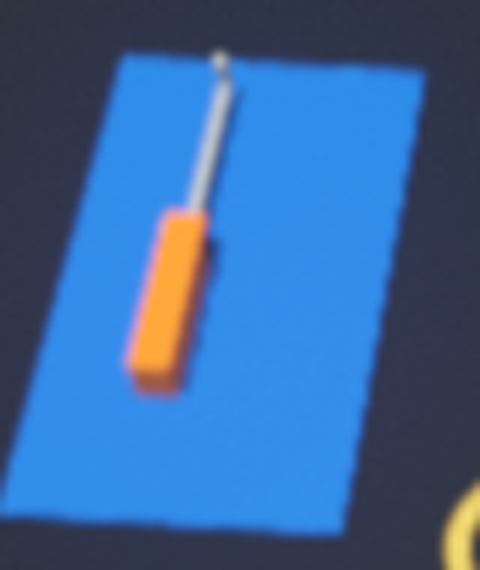

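View pics/side_pick.png

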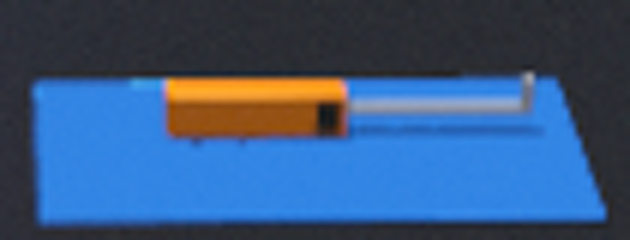

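Crops confirm the choice: the orange pick lies with its hook at the far (robot) end of the mat, and the larger brass ring sits in the holder with its gap over the notch beside the rail. The next step is measuring.

```bash
cat > meas0.py <<'E'
from h import *
from scipy.optimize import least_squares
S=lambda p:(np.array(p)/6+[290,140]-0.42)
D=lambda p:(np.array(p)/6+[255,205]-0.42)
for n in("scene","side"):
    im=cv2.imread(f"pics/{n}0.png")[:,:,::-1].copy()
    m,l,b=blobs(im,(15,90,100),(30,255,255))
    ref={"scene":(348,175),"side":(313,250)}[n]
    i,s,c=min(b,key=lambda t:np.hypot(*(t[2]-ref)))
    cs,_=cv2.findContours((l==i).astype('uint8'),cv2.RETR_EXTERNAL,cv2.CHAIN_APPROX_NONE)
    P=plane(n,cs[0][:,0,:],60)
    f=lambda q:np.minimum(np.abs(np.hypot(P[:,0]-q[0],P[:,1]-q[1])-60),np.abs(np.hypot(P[:,0]-q[0],P[:,1]-q[1])-48))
    r=least_squares(f,P.mean(0)[:2],loss='soft_l1');print(n,"ring c",r.x.round(1),np.abs(r.fun).mean())
print("caps scene z=78",plane("scene",[S((62,132)),S((127,340))],78))
print("caps side z=78",plane("side",[D((112,103)),D((377,65))],78))
for a,b in (((62,132),(377,65)),((127,340),(112,103))):
    print("tri cap",tri(ray("scene",S(a)),ray("side",D(b))).round(1))
K=lambda p:(np.array(p)/6+[160,125]-0.42)
print("handle end corners z27",plane("scene",[K((164,210)),K((210,212)),K((127,368)),K((175,372))],27).round(1))
print("hook top z~29, base 15",plane("scene",[K((220,57))],29).round(1),plane("scene",[K((226,82))],15).round(1))
print("mat",plane("scene",[K((122,55)),K((425,70)),K((343,533)),K((2,515))],3).round(1))
im=cv2.imread("pics/scene0.png");g=cv2.inRange(im,(170,170,170),(255,255,255));g[:, :400]=0;g[270:]=0;g[:185]=0
c=max(cv2.findContours(g,cv2.RETR_EXTERNAL,cv2.CHAIN_APPROX_NONE)[0],key=cv2.contourArea)
a=cv2.approxPolyDP(c,6,True)[:,0,:];print("tray",a.tolist(),plane("scene",a,22).round(0).tolist())
E
python3 meas0.py
```

```text
scene ring c [473.   66.1] 2.3811507636574514
side ring c [475.2  70.1] 1.9481299684163031
caps scene z=78 [[459.63639022 -58.54139132  78.        ]
 [563.55715887 -16.45055059  78.        ]]
caps side z=78 [[569.08225416 -15.1365894   78.        ]
 [466.12793357 -54.34217993  78.        ]]
tri cap [464.  -57.3  78.8]
tri cap [567.3 -15.5  79.6]
handle end corners z27 [[ 465.2 -370.2   27. ]
 [ 462.6 -349.1   27. ]
 [ 555.  -359.2   27. ]
 [ 553.4 -337.9   27. ]]
hook top z~29, base 15 [[ 369.9 -371.6   29. ]] [[ 372.8 -370.1   15. ]]
mat [[ 354.  -431.     3. ]
 [ 337.  -281.1    3. ]
 [ 607.3 -250.7    3. ]
 [ 624.3 -398.2    3. ]]
tray [[406, 191], [417, 259], [501, 262], [481, 193]] [[463.0, 227.0, 22.0], [659.0, 253.0, 22.0], [632.0, 449.0, 22.0], [434.0, 422.0, 22.0]]
```

Call:
step_arm:
  moves: [0,0,0,0,0,0,-1]

```text
time: 0.23
tool_pos: [192.6, -487.9, 225.9]
tcp_rot: [-3.14, -0.0, 0.376]
contact_force: [0.8, 0.2, -0.3]
grip_width: 92.0
```

```bash
cat >> h.py <<'E'
def plan(tp,trpy_or_R,grip,maxrows=8,ks=1.0,kt=1.0):
    o=get_obs();p=np.array(o['tool_pos']);R=RPY(o['tcp_rot']);Rt=np.array(trpy_or_R)
    if Rt.ndim==1: Rt=RPY(Rt)
    tp=np.array(tp,float)
    rv=Ro.from_matrix(R.T@Rt).as_rotvec();sh=tp-p
    N=int(max(np.ceil(np.abs(rv).max()/np.radians(4)/kt-.05),np.ceil(np.linalg.norm(sh)/20/ks-.05),1))
    print("rows needed",N,"dist",np.linalg.norm(sh).round(1),"turn",np.degrees(rv).round(1),"t",round(o['time'],2))
    out=[]
    for k in range(min(N,maxrows)):
        Rk=R@Ro.from_rotvec(rv*k/N).as_matrix()
        s=Rk.T@(sh/N)/20; out+=[f"{x:.2f}" for x in s]+[f"{x:.2f}" for x in np.degrees(rv)/N/4]+[str(grip)]
        
    print("["+", ".join(x.replace("-0.00","0").replace("0.00","0") for x in out)+"]")
E
python3 - <<'E'
from h import *
plan([500,-352,180],[np.pi,0,np.radians(187)],-1)
E
```

```text
rows needed 42 dist 339.2 turn [   0.    -0.2 -165.5] t 0.23
[0.40, -0.02, 0.05, 0, 0, -0.98, -1, 0.40, 0.01, 0.05, 0, 0, -0.98, -1, 0.40, 0.04, 0.05, 0, 0, -0.98, -1, 0.39, 0.07, 0.05, 0, 0, -0.98, -1, 0.39, 0.09, 0.05, 0, 0, -0.98, -1, 0.38, 0.12, 0.05, 0, 0, -0.98, -1, 0.37, 0.15, 0.05, 0, 0, -0.98, -1, 0.36, 0.17, 0.05, 0, 0, -0.98, -1]
```

Call:
step_arm:
  moves: [0.6,0,0,0,0,-1,-1,0.6,0,0,0,0,-1,-1,0.6,0.05,0,0,0,-1,-1,0.6,0.1,0,0,0,-1,-1,0.6,0.15,0,0,0,-1,-1,0.6,0.2,0,0,0,-1,-1,0.6,0.2,0,0,0,-1,-1,0.55,0.25,0,0,0,-1,-1]

```text
time: 0.9
tool_pos: [282.5, -445.4, 224.0]
tcp_rot: [-3.136, -0.003, 0.954]
contact_force: [0.2, -0.8, 0.2]
grip_width: 91.8
```

Call:
step_arm:
  moves: [0.5,0.3,0.1,0,0,-1,-1,0.5,0.3,0.1,0,0,-1,-1,0.45,0.35,0.1,0,0,-1,-1,0.4,0.4,0.1,0,0,-1,-1,0.4,0.4,0.1,0,0,-1,-1,0.35,0.45,0.1,0,0,-1,-1,0.3,0.5,0.1,0,0,-1,-1,0.3,0.5,0.1,0,0,-1,-1]

```text
time: 1.57
tool_pos: [370.3, -404.2, 206.2]
tcp_rot: [-3.138, -0.007, 1.542]
contact_force: [1.0, -0.0, 0.0]
grip_width: 91.7
```

```bash
python3 - <<'E'
from h import *
plan([500,-352,180],[np.pi,0,np.radians(187)],-1)
E
```

```text
rows needed 25 dist 142.2 turn [  0.2  -0.5 -98.6] t 1.57
[0.11, 0.26, 0.05, 0, -0.01, -0.99, -1, 0.09, 0.26, 0.05, 0, -0.01, -0.99, -1, 0.08, 0.27, 0.05, 0, -0.01, -0.99, -1, 0.06, 0.27, 0.05, 0, -0.01, -0.99, -1, 0.04, 0.28, 0.05, 0, -0.01, -0.99, -1, 0.02, 0.28, 0.05, 0, -0.01, -0.99, -1, 0, 0.28, 0.05, 0, -0.01, -0.99, -1, -0.02, 0.28, 0.05, 0, -0.01, -0.99, -1]
```

Call:
step_arm:
  moves: [0.1,0.28,0.05,0,0,-1,-1,0.1,0.28,0.05,0,0,-1,-1,0.08,0.28,0.05,0,0,-1,-1,0.06,0.28,0.05,0,0,-1,-1,0.04,0.28,0.05,0,0,-1,-1,0.02,0.28,0.05,0,0,-1,-1,0,0.28,0.05,0,0,-1,-1,-0.02,0.28,0.05,0,0,-1,-1]

```text
time: 2.23
tool_pos: [415.5, -383.5, 195.3]
tcp_rot: [3.141, -0.014, 2.132]
contact_force: [1.0, -0.5, 0.5]
grip_width: 92.0
```

Call:
step_arm:
  moves: [-0.04,0.28,0.05,0,0,-1,-1,-0.06,0.28,0.05,0,0,-1,-1,-0.08,0.28,0.05,0,0,-1,-1,-0.1,0.27,0.05,0,0,-1,-1,-0.12,0.27,0.05,0,0,-1,-1,-0.14,0.25,0.05,0,0,-1,-1,-0.15,0.25,0.05,0,0,-1,-1,-0.17,0.23,0.05,0,0,-1,-1]

```text
time: 2.9
tool_pos: [458.8, -362.1, 184.5]
tcp_rot: [3.132, -0.015, 2.719]
contact_force: [-0.6, -0.2, -0.9]
grip_width: 91.7
```

Call:
step_arm:
  moves: [-0.18,0.22,0.05,0,0,-1,-1,-0.2,0.2,0.05,0,0,-1,-1,-0.2,0.2,0.05,0,0,-1,-1,-0.22,0.18,0.05,0,0,-1,-1,-0.23,0.15,0.05,0,0,-1,-1,-0.25,0.15,0.05,0,0,-1,-1,-0.25,0.13,0.05,0,0,-1,-1,-0.26,0.1,0.05,0,0,-1,-1]

```text
time: 3.57
tool_pos: [500.2, -339.4, 173.5]
tcp_rot: [3.121, -0.01, -2.976]
contact_force: [0.4, 0.1, -0.8]
grip_width: 91.9
```

```bash
python3 - <<'E'
from h import *
o=get_obs();print(o['tool_pos'],o['tcp_rot'],o['joint_positions'])
im=capture("wrist");np.savez("w1.npz",im=im,p=o['tool_pos'],r=o['tcp_rot'])
cv2.imwrite("pics/w1.png",im[:,:,::-1])
E
```

```text
[ 500.15132318 -339.42050465  173.49768163] [ 3.12069508 -0.01015787 -2.9762699 ] [-0.72575663  0.54285555  1.35166245  0.00548293  1.26971653 -2.46345483]
```

View pics/w1.png

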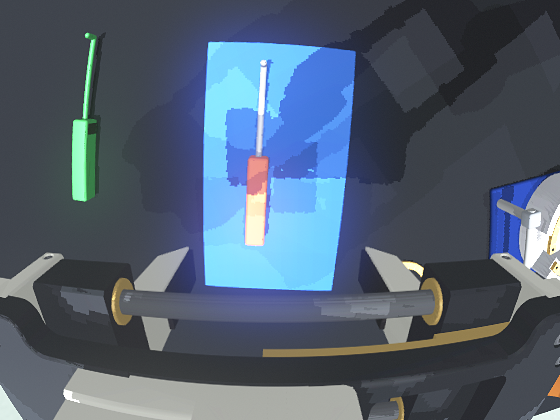

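The wrist view shows the orange handle from (258,157) to (254,245) and the hook at (264,63). The pick lies on the mat, clear of its neighbours.

```bash
python3 - <<'E'
from h import *
d=np.load("w1.npz");o=dict(tool_pos=d['p'],tcp_rot=d['r'])
c=get_calibration('wrist')
m,l,b=blobs(d['im'],(0,60,120),(22,255,255),300)
for i,s,cc in b: print(s,cc)
i=[t for t in b if 240<t[2][0]<275][0][0]
cs=max(cv2.findContours((l==i).astype('uint8'),cv2.RETR_EXTERNAL,cv2.CHAIN_APPROX_NONE)[0],key=cv2.contourArea)[:,0,:]
P=plane('wrist',cs,27,o)[:,:2].astype(np.float32);r=cv2.minAreaRect(P);print(r)
print(cv2.boxPoints(r))
print("hook",plane('wrist',[(264,63)],29,o))
E
```

```text
[111 278  22  47 506] [119.77075099 301.10671937]
[421 278  22  47 514] [433.63618677 300.80350195]
[ 263  322  247   35 2043] [392.649535   343.45080764]Traceback (most recent call last):
  File "<stdin>", line 6, in <module>
IndexError: list index out of range
```

```bash
python3 - <<'E'
from h import *
d=np.load("w1.npz");o=dict(tool_pos=d['p'],tcp_rot=d['r'])
im=d['im'].astype(int)
m=((im[:,:,0]-im[:,:,2])>25).astype('uint8');m[:140]=0;m[260:]=0;m[:,:235]=0;m[:,285:]=0
m[:]=cv2.morphologyEx(m,cv2.MORPH_CLOSE,np.ones((3,3)))
cs=max(cv2.findContours(m,cv2.RETR_EXTERNAL,cv2.CHAIN_APPROX_NONE)[0],key=cv2.contourArea)[:,0,:]
print(cs.min(0),cs.max(0))
P=plane('wrist',cs,27,o)[:,:2].astype(np.float32);r=cv2.minAreaRect(P);print(r)
print("hook",plane('wrist',[(264,63)],29,o))
E
```

```text
[245 156] [267 244]
((506.95501708984375, -355.3670349121094), (90.17459869384766, 19.4965763092041), 6.238000392913818)
hook [[ 374.9370254 -368.3177203   29.       ]]
```

```bash
python3 - <<'E'
from h import *
plan([507.5,-355,60],[np.pi,0,np.radians(186)],-1)
E
```

```text
rows needed 6 dist 114.5 turn [ 1.2 -0.6  3.7] t 3.62
[-0.04, -0.16, 0.94, 0.05, -0.02, 0.16, -1, -0.04, -0.16, 0.94, 0.05, -0.02, 0.16, -1, -0.04, -0.16, 0.94, 0.05, -0.02, 0.16, -1, -0.04, -0.15, 0.94, 0.05, -0.02, 0.16, -1, -0.04, -0.15, 0.94, 0.05, -0.02, 0.16, -1, -0.04, -0.14, 0.94, 0.05, -0.02, 0.16, -1]
```

Call:
step_arm:
  moves: [-0.04,-0.16,0.94,0.05,-0.02,0.16,-1,-0.04,-0.16,0.94,0.05,-0.02,0.16,-1,-0.04,-0.16,0.94,0.05,-0.02,0.16,-1,-0.04,-0.15,0.94,0.05,-0.02,0.16,-1,-0.04,-0.15,0.94,0.05,-0.02,0.16,-1,-0.04,-0.14,0.94,0.05,-0.02,0.16,-1,0,0,0,0,0,0,-0.3]

```text
time: 4.2
tool_pos: [508.0, -356.2, 56.4]
tcp_rot: [-3.139, -0.0, -3.051]
contact_force: [-1.7, 1.1, -0.7]
grip_width: 88.4
```

```bash
python3 - <<'E'
from h import *
plan([507.5,-355,7],[np.pi,0,np.radians(186)],-0.3)
E
```

```text
rows needed 3 dist 49.4 turn [-0.2 -0.  -0.8] t 4.2
[0.01, 0.02, 0.82, -0.01, 0, -0.07, -0.3, 0.01, 0.02, 0.82, -0.01, 0, -0.07, -0.3, 0.01, 0.02, 0.82, -0.01, 0, -0.07, -0.3]
```

Call:
step_arm:
  moves: [0.01,0.02,0.8,0,0,-0.07,-0.3,0.01,0.02,0.8,0,0,-0.07,-0.3,0.01,0.02,0.5,0,0,-0.05,-0.3,0,0,0.1,0,0,0,-0.3,0,0,0,0,0,0,-0.3]

```text
time: 4.62
tool_pos: [507.5, -356.1, 13.3]
tcp_rot: [-3.138, 0.0, -3.042]
contact_force: [-0.9, -0.1, -0.3]
grip_width: 60.7
```

Call:
step_arm:
  moves: [0,0.05,0.3,0,0,0,0,0,0,0,0,0,0,0.5,0,0,0,0,0,0,1,0,0,0,0,0,0,1,0,0,0,0,0,0,1,0,0,0,0,0,0,1,0,0,0,0,0,0,1,0,0,0,0,0,0,1]

```text
time: 5.28
tool_pos: [509.4, -356.6, 11.5]
tcp_rot: [-3.133, 0.005, -3.042]
contact_force: [-0.2, 0.3, -0.1]
grip_width: 19.6
```

Call:
step_arm:
  moves: [0,0,0,0,0,0,0.2,0,0,0,0,0,0,0.2,0,0,0.4,0,0,0,0.2,0.05,0,0.2,0,0,0,0.2,0,0,0.05,0,0,0,0.6,0,0,0,0,0,0,1]

```text
time: 5.78
tool_pos: [510.6, -357.3, 3.8]
tcp_rot: [-3.13, 0.01, -3.042]
contact_force: [0.2, 0.2, 0.7]
grip_width: 27.8
```

Call:
step_arm:
  moves: [0.15,-0.05,-0.1,0,-0.1,0,1,0,0,0,0,0,0,1,0,0,0,0,0,0,1,0,0,0,0,0,0,1,0,0,0,0,0,0,1]

```text
time: 6.2
tool_pos: [507.3, -358.7, 5.6]
tcp_rot: [-3.13, 0.019, -3.043]
contact_force: [-0.7, 1.5, 4.1]
grip_width: 19.7
```

Call:
step_arm:
  moves: [0,0,-0.3,0,0,0,1,0,0,-0.6,0,0,0,1,0,0,-1,0,0,0,1,0,0,-1,0,0,0,1,0,0,-1,0,0,0,1,0,0,-1,0,0,0,1,0,0,-1,0,0,0,1,0,0,-1,0,0,0,1]

```text
time: 6.87
tool_pos: [500.5, -355.2, 145.3]
tcp_rot: [-3.14, 0.007, -3.043]
contact_force: [-0.5, 0.6, 0.4]
grip_width: 20.1
```

```bash
cat >> h.py <<'E'
C=np.array([474.3,67.5,0]);AX=np.radians(-68.0)
TX,TZ=0.0,-9.4   # handle centre->TCP: along pick x, pick z
def frame(): 
    ex=np.array([np.cos(AX),np.sin(AX),0]);return ex,np.array([-ex[1],ex[0],0]),np.array([0,0,1.])
def pose_for_hook(h,s,dyaw=0):
    ex,ey,ez=frame();s=np.radians(s)
    xp=np.cos(s)*ex+np.sin(s)*ez;zp=-np.sin(s)*ex+np.cos(s)*ez
    R=np.c_[-xp,ey,-zp];R=Ro.from_euler('z',dyaw,degrees=True).as_matrix()@R
    hook=C+h[0]*ex+h[1]*ey+h[2]*ez
    return hook-R[:,0]*(135+TX)-R[:,2]*TZ,R
def hook_now(o=None):
    o=o or get_obs();R=RPY(o['tcp_rot']);p=np.array(o['tool_pos'])
    hk=p+R[:,0]*(135+TX)+R[:,2]*TZ
    ex,ey,ez=frame();v=hk-C
    s=np.degrees(np.arcsin(-R[2,0]));
    return hk.round(1),np.array([v@ex,v@ey,v[2]]).round(1),round(s,1)
E
python3 - <<'E'
from h import *
p,R=pose_for_hook([50,19,125],40);print(p,Ro.from_matrix(R).as_euler('xyz'))
plan(p,R,1,24)
o=get_obs();print(o['joint_positions'],o['tool_pos'],o['tcp_rot'])
E
```

```text
[551.65058759 -73.22954635 204.57550954] [3.14159265 0.6981317  1.95476876]
rows needed 18 dist 292.6 turn [ 25.8 -33.9  70.4] t 6.87
[-0.22, 0.77, -0.16, 0.36, -0.47, 0.98, 1, -0.17, 0.77, -0.18, 0.36, -0.47, 0.98, 1, -0.13, 0.78, -0.19, 0.36, -0.47, 0.98, 1, -0.08, 0.78, -0.21, 0.36, -0.47, 0.98, 1, -0.03, 0.78, -0.23, 0.36, -0.47, 0.98, 1, 0.01, 0.78, -0.24, 0.36, -0.47, 0.98, 1, 0.06, 0.77, -0.27, 0.36, -0.47, 0.98, 1, 0.10, 0.75, -0.29, 0.36, -0.47, 0.98, 1, 0.14, 0.74, -0.31, 0.36, -0.47, 0.98, 1, 0.18, 0.72, -0.33, 0.36, -0.47, 0.98, 1, 0.22, 0.70, -0.36, 0.36, -0.47, 0.98, 1, 0.25, 0.67, -0.38, 0.36, -0.47, 0.98, 1, 0.28, 0.64, -0.41, 0.36, -0.47, 0.98, 1, 0.31, 0.61, -0.43, 0.36, -0.47, 0.98, 1, 0.34, 0.58, -0.46, 0.36, -0.47, 0.98, 1, 0.36, 0.54, -0.48, 0.36, -0.47, 0.98, 1, 0.38, 0.51, -0.51, 0.36, -0.47, 0.98, 1, 0.40, 0.47, -0.53, 0.36, -0.47, 0.98, 1]
[-0.74422746  0.56932082  1.38718043  0.00466501  1.1796195  -2.41559484] [ 500.54678679 -355.21538093  145.28840859] [-3.1403729   0.00686254 -3.04278428]
```

Call:
step_arm:
  moves: [-0.2,0.77,-0.2,0.36,-0.47,0.98,1,-0.17,0.77,-0.2,0.36,-0.47,0.98,1,-0.13,0.78,-0.2,0.36,-0.47,0.98,1,-0.08,0.78,-0.21,0.36,-0.47,0.98,1,-0.03,0.78,-0.23,0.36,-0.47,0.98,1,0,0.78,-0.24,0.36,-0.47,0.98,1,0.06,0.77,-0.27,0.36,-0.47,0.98,1,0.1,0.75,-0.29,0.36,-0.47,0.98,1]

```text
time: 7.53
tool_pos: [524.8, -232.4, 184.8]
tcp_rot: [-3.016, 0.338, 2.677]
contact_force: [0.3, -0.2, -1.4]
grip_width: 20.1
```

```bash
python3 - <<'E'
from h import *
p,R=pose_for_hook([50,19,125],40)
plan(p,R,1,8)
o=get_obs();print(o['joint_positions'],o['tool_pos'],o['tcp_rot'])
E
```

```text
rows needed 10 dist 162.6 turn [ 13.7 -17.3  37.2] t 7.53
[0.19, 0.74, -0.27, 0.34, -0.43, 0.93, 1, 0.23, 0.72, -0.29, 0.34, -0.43, 0.93, 1, 0.27, 0.70, -0.32, 0.34, -0.43, 0.93, 1, 0.30, 0.67, -0.34, 0.34, -0.43, 0.93, 1, 0.33, 0.64, -0.37, 0.34, -0.43, 0.93, 1, 0.36, 0.61, -0.39, 0.34, -0.43, 0.93, 1, 0.39, 0.58, -0.42, 0.34, -0.43, 0.93, 1, 0.41, 0.54, -0.44, 0.34, -0.43, 0.93, 1]
[-0.48401226  0.31286907  1.75532588 -0.17724007  0.74075952 -1.45765214] [ 524.84691545 -232.36695769  184.84824711] [-3.015921    0.33826307  2.67681716]
```

Call:
step_arm:
  moves: [0.2,0.74,-0.27,0.34,-0.43,0.93,1,0.23,0.72,-0.29,0.34,-0.43,0.93,1,0.27,0.7,-0.32,0.34,-0.43,0.93,1,0.3,0.67,-0.34,0.34,-0.43,0.93,1]

```text
time: 7.87
tool_pos: [533.8, -168.7, 196.3]
tcp_rot: [-3.031, 0.494, 2.405]
contact_force: [-0.3, 0.0, -1.7]
grip_width: 19.9
```

```bash
python3 - <<'E'
from h import *
p,R=pose_for_hook([50,19,125],40)
plan(p,R,1,8)
o=get_obs();print(o['joint_positions'],o['tool_pos'],o['tcp_rot'])
E
```

```text
rows needed 6 dist 97.4 turn [  8.2 -10.3  22. ] t 7.87
[0.34, 0.66, -0.34, 0.34, -0.43, 0.91, 1, 0.37, 0.62, -0.36, 0.34, -0.43, 0.91, 1, 0.40, 0.59, -0.39, 0.34, -0.43, 0.91, 1, 0.42, 0.56, -0.41, 0.34, -0.43, 0.91, 1, 0.44, 0.52, -0.44, 0.34, -0.43, 0.91, 1, 0.46, 0.48, -0.47, 0.34, -0.43, 0.91, 1]
[-0.26466256  0.27996465  1.82990599 -0.50879473  0.69768258 -0.73204275] [ 533.81467519 -168.65306014  196.3354188 ] [-3.03059554  0.4942882   2.40513932]
```

```bash
cat > fk.py <<'E'
from h import *
from scipy.optimize import least_squares
D=[([-1.34100809,.342724759,1.52502388,0,1.27538402,-.146002358],[192.61,-487.96,226.04],[-3.14007221,-2.456e-4,.37578376]),
([-0.72575663,0.54285555,1.35166245,0.00548293,1.26971653,-2.46345483],[500.15,-339.42,173.498],[3.12069508,-.01015787,-2.9762699]),
([-0.74422746,0.56932082,1.38718043,0.00466501,1.1796195,-2.41559484],[500.547,-355.215,145.288],[-3.1403729,.00686254,-3.04278428]),
([-0.48401226,0.31286907,1.75532588,-0.17724007,0.74075952,-1.45765214],[524.847,-232.367,184.848],[-3.015921,.33826307,2.67681716]),
([-0.26466256,0.27996465,1.82990599,-0.50879473,0.69768258,-0.73204275],[533.815,-168.653,196.335],[-3.03059554,.4942882,2.40513932])]
rz=lambda a:Ro.from_euler('z',a).as_matrix();ry=lambda a:Ro.from_euler('y',a).as_matrix()
def fkR(j,s4=1,off=np.pi/2):
    return rz(j[0])@ry(j[1]+j[2])@rz(s4*j[3])@ry(j[4])@rz(j[5]+off)
def fkp(j,q):
    off,h,l1,l2,e,L,lat2=q;a=j[1]+j[2]
    w=np.array([l1*np.sin(j[1])+l2*np.sin(a)+e*np.cos(a),off,h+l1*np.cos(j[1])+l2*np.cos(a)-e*np.sin(a)])
    return rz(j[0])@(w+ry(a)@rz(j[3])@(np.array([0,lat2,0])+ry(j[4])@[0,0,L]))
E
python3 - <<'E'
from fk import *
for s4 in(1,-1):
  for off in (np.pi/2,-np.pi/2):
    print(s4,off,[np.degrees(Ro.from_matrix(fkR(j,s4,off).T@RPY(r)).magnitude()).round(1) for j,p,r in D])
f=lambda q:np.concatenate([fkp(j,q)-p for j,p,r in D])
r=least_squares(lambda q:np.r_[f(q),1e-3*(q-[70,300,350,300,0,300,0])],[70,300,350,300,0,300,0]);print(r.x.round(1),f(r.x).round(1))
E
```

```text
1 1.5707963267948966 [np.float64(0.0), np.float64(0.0), np.float64(0.0), np.float64(0.0), np.float64(0.0)]
1 -1.5707963267948966 [np.float64(180.0), np.float64(180.0), np.float64(180.0), np.float64(180.0), np.float64(180.0)]
-1 1.5707963267948966 [np.float64(0.0), np.float64(0.6), np.float64(0.5), np.float64(20.3), np.float64(58.3)]
-1 -1.5707963267948966 [np.float64(180.0), np.float64(179.8), np.float64(179.8), np.float64(165.0), np.float64(136.2)]
[ 76.4 222.9 506.2 379.6  46.5 318.1  -0. ] [-0. -0.  0.  0.  0. -0. -0.  0.  0.  0.  0. -0.  0. -0.  0.]
```

```bash
cat >> fk.py <<'E'
_f=lambda q:np.concatenate([fkp(j,q)-p for j,p,r in D])
Q=least_squares(lambda q:np.r_[_f(q),1e-3*(q-[70,300,350,300,0,300,0])],[70,300,350,300,0,300,0]).x
LO=np.array([-2.53,-.77,.04,-1,.28,-3.11]);HI=np.array([2.53,2.02,2.7,4.14,2.66,3.11])
def ik(p,R,j0=None):
    j0=np.array(get_obs()['joint_positions']) if j0 is None else j0
    g=lambda j:np.r_[(fkp(j,Q)-p)/100,Ro.from_matrix(fkR(j).T@R).as_rotvec()]
    r=least_squares(g,j0);return r.x,np.abs(r.fun).max()
E
python3 - <<'E'
from fk import *
for s in (30,35,40,45):
  for h in ([50,19,125],[50,19,37],[50,2,37],[50,2,70]):
    for dy in (-15,0,15):
      j,e=ik(*pose_for_hook(h,s,dy));print(s,h,dy,j.round(2),round(e,4),"OUT" if ((j<LO)|(j>HI)).any() else "")
E
```

```text
30 [50, 19, 125] -15 [-0.02  0.4   1.69 -0.6   1.06  0.16] 0.0 
30 [50, 19, 125] 0 [-0.03  0.39  1.71 -0.62  0.91 -0.06] 0.0 
30 [50, 19, 125] 15 [-0.04  0.37  1.74 -0.59  0.77 -0.31] 0.0 
30 [50, 19, 37] -15 [-0.02  0.53  1.78 -0.69  0.88  0.32] 0.0 
30 [50, 19, 37] 0 [-0.03  0.51  1.81 -0.74  0.74  0.13] 0.0 
30 [50, 19, 37] 15 [-0.04  0.5   1.83 -0.76  0.6  -0.09] 0.0 
30 [50, 2, 37] -15 [-0.04  0.5   1.83 -0.71  0.86  0.33] 0.0 
30 [50, 2, 37] 0 [-0.04  0.49  1.85 -0.76  0.72  0.14] 0.0 
30 [50, 2, 37] 15 [-0.05  0.48  1.88 -0.78  0.58 -0.08] 0.0 
30 [50, 2, 70] -15 [-0.04  0.45  1.79 -0.67  0.92  0.26] 0.0 
30 [50, 2, 70] 0 [-0.04  0.44  1.82 -0.7   0.78  0.06] 0.0 
30 [50, 2, 70] 15 [-0.05  0.42  1.85 -0.7   0.64 -0.18] 0.0 
35 [50, 19, 125] -15 [ 0.04  0.41  1.69 -0.7   1.1   0.26] 0.0 
35 [50, 19, 125] 0 [ 0.03  0.38  1.74 -0.73  0.93  0.07] 0.0 
35 [50, 19, 125] 15 [ 0.01  0.35  1.78 -0.74  0.76 -0.15] 0.0 
35 [50, 19, 37] -15 [ 0.04  0.53  1.78 -0.79  0.94  0.43] 0.0 
35 [50, 19, 37] 0 [ 0.03  0.51  1.83 -0.87  0.78  0.28] 0.0 
35 [50, 19, 37] 15 [ 0.01  0.49  1.87 -0.94  0
[... 1196 characters left out ...]
0 
45 [50, 19, 125] 0 [ 0.14  0.39  1.78 -0.95  1.    0.31] 0.0 
45 [50, 19, 125] 15 [ 0.11  0.34  1.86 -1.04  0.79  0.18] 0.0 OUT
45 [50, 19, 37] -15 [ 0.15  0.57  1.77 -0.94  1.07  0.62] 0.0 
45 [50, 19, 37] 0 [ 0.14  0.53  1.86 -1.09  0.88  0.54] 0.0 OUT
45 [50, 19, 37] 15 [ 0.11  0.49  1.95 -1.28  0.69  0.5 ] 0.0 OUT
45 [50, 2, 37] -15 [ 0.14  0.55  1.82 -0.95  1.05  0.64] 0.0 
45 [50, 2, 37] 0 [ 0.13  0.51  1.91 -1.11  0.87  0.57] 0.0 OUT
45 [50, 2, 37] 15 [ 0.1   0.47  1.99 -1.31  0.68  0.53] 0.0 OUT
45 [50, 2, 70] -15 [ 0.14  0.49  1.8  -0.92  1.1   0.56] 0.0 
45 [50, 2, 70] 0 [ 0.13  0.45  1.88 -1.05  0.91  0.47] 0.0 OUT
45 [50, 2, 70] 15 [ 0.1   0.41  1.96 -1.21  0.7   0.4 ] 0.0 OUT
```

```bash
python3 - <<'E'
from fk import *
for h in ([50,19,125],[50,19,37],[52,2,36],[50,2,70],[65,2,75]):
    j,e=ik(*pose_for_hook(h,38,-10));print(h,j.round(2),e<.001)
p,R=pose_for_hook([50,19,125],38,-10)
plan(p,R,1,8)
E
```

```text
[50, 19, 125] [ 0.07  0.4   1.71 -0.77  1.07  0.26] True
[50, 19, 37] [ 0.07  0.53  1.8  -0.87  0.92  0.45] True
[52, 2, 36] [ 0.05  0.51  1.85 -0.89  0.89  0.46] True
[50, 2, 70] [ 0.06  0.46  1.82 -0.84  0.95  0.39] True
[65, 2, 75] [ 0.03  0.45  1.81 -0.84  0.94  0.35] True
rows needed 8 dist 87.3 turn [13.4 -7.7 30.4] t 7.87
[0.31, 0.38, -0.24, 0.42, -0.24, 0.95, 1, 0.33, 0.35, -0.26, 0.42, -0.24, 0.95, 1, 0.35, 0.32, -0.27, 0.42, -0.24, 0.95, 1, 0.36, 0.29, -0.29, 0.42, -0.24, 0.95, 1, 0.38, 0.26, -0.30, 0.42, -0.24, 0.95, 1, 0.39, 0.22, -0.31, 0.42, -0.24, 0.95, 1, 0.39, 0.19, -0.33, 0.42, -0.24, 0.95, 1, 0.40, 0.15, -0.34, 0.42, -0.24, 0.95, 1]
```

Call:
step_arm:
  moves: [0.31,0.38,-0.24,0.42,-0.24,0.95,1,0.33,0.35,-0.26,0.42,-0.24,0.95,1,0.35,0.32,-0.27,0.42,-0.24,0.95,1,0.36,0.29,-0.29,0.42,-0.24,0.95,1,0.38,0.26,-0.3,0.42,-0.24,0.95,1,0.39,0.22,-0.31,0.42,-0.24,0.95,1,0.39,0.19,-0.33,0.42,-0.24,0.95,1,0.4,0.15,-0.34,0.42,-0.24,0.95,1]

```text
time: 8.53
tool_pos: [532.5, -76.6, 207.5]
tcp_rot: [3.121, 0.678, 1.736]
contact_force: [0.2, -0.9, -1.5]
grip_width: 19.8
```

```bash
python3 - <<'E'
from h import *
o=get_obs();print(o['tool_pos'],o['tcp_rot'],o['joint_positions'].round(2),hook_now(o))
im=capture("wrist");np.savez("w2.npz",im=im,p=o['tool_pos'],r=o['tcp_rot'])
cv2.imwrite("pics/w2.png",im[:,:,::-1])
im=capture("scene");cv2.imwrite("pics/s2.png",im[:,:,::-1])
im2=capture("side");cv2.imwrite("pics/d2.png",im2[:,:,::-1])
hk=np.array(hook_now(o)[0])[None]
a=proj("scene",hk)[0];b=proj("side",hk)[0];print(a,b)
def crop(im,c,k=40,f=6):
    x,y=int(c[0])-k,int(c[1])-k;x=max(x,0);y=max(y,0);return cv2.resize(im[y:y+2*k,x:x+2*k,::-1],None,fx=f,fy=f,interpolation=cv2.INTER_CUBIC),(x,y)
A,oa=crop(im,a);B,ob=crop(im2,b);print(oa,ob)
cv2.imwrite("pics/c2.png",cv2.resize(np.hstack([A[:480,:400],B[:480,:400]]),None,fx=1,fy=1))
E
```

```text
[532.54206492 -76.5934971  207.49921902] [3.12064781 0.67811856 1.73551099] [ 0.09  0.4   1.7  -0.78  1.1   0.3 ] (array([514.1,  32.9, 130.1]), array([ 47. ,  24. , 130.1]), np.float64(38.9))
[335.46279114 170.0110329 ] [296.36124252 213.77683486]
(295, 130) (256, 173)
```

View pics/w2.png

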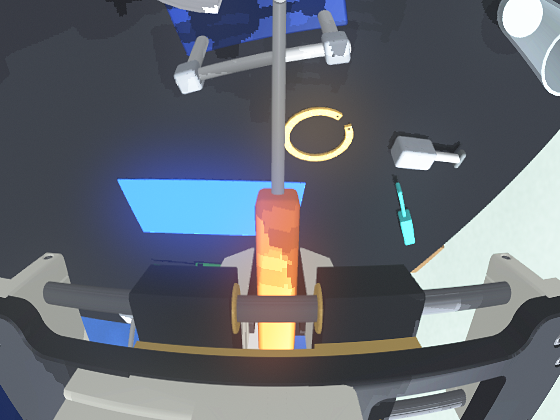

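View pics/c2.png

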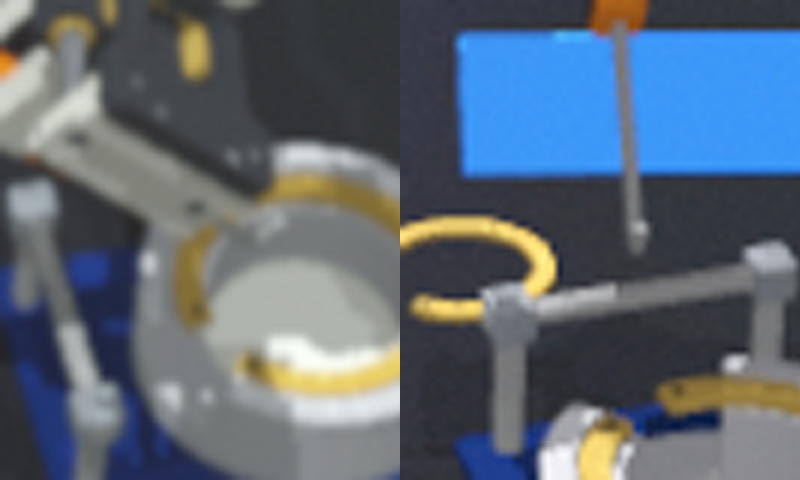

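```bash
python3 - <<'E'
from h import *
d=np.load("w2.npz");o=dict(tool_pos=d['p'],tcp_rot=d['r'])
P=plane('wrist',[(188,76),(337,47)],77,o);print(P,P.mean(0),np.linalg.norm(P[0]-P[1]))
im=cv2.imread("pics/s2.png");x,y=312,145
cv2.imwrite("pics/c2b.png",cv2.resize(im[y:y+50,x:x+60],None,fx=12,fy=12,interpolation=cv2.INTER_NEAREST))
# ring end corners in scene0/side0: measure gap end
E
```

```text
[[464.50132789 -51.68038563  77.        ]
 [564.77290298 -11.64936174  77.        ]] [514.63711544 -31.66487368  77.        ] 107.96699330525236
```

View pics/c2b.png

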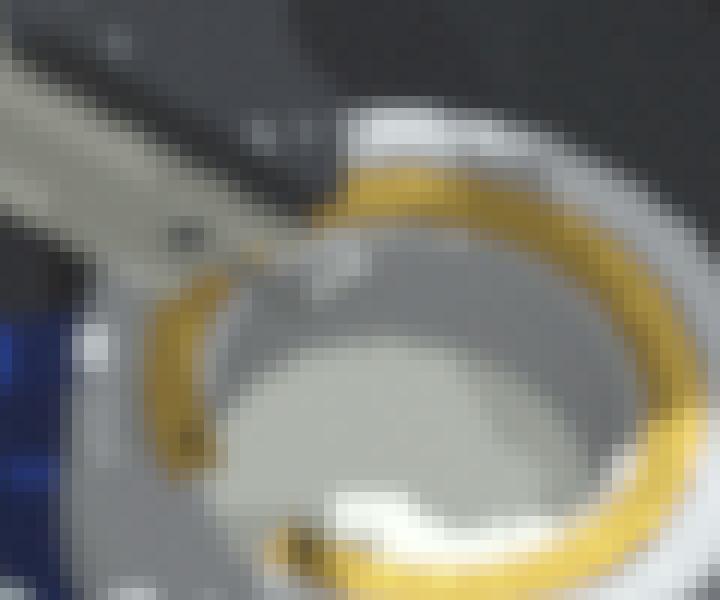

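```bash
python3 - <<'E'
from h import *
for a in [(336.5,169.3),(337.5,169)]:
  for b in [(295.3,213.5)]:
    print(tri(ray("scene",a),ray("side",b)))
o=get_obs();print(hook_now(o),o['tool_pos'])
for h in ([54,0,57],[54*np.cos(.166),54*np.sin(.166),60]):
    ex,ey,ez=frame();P=C+h[0]*ex+h[1]*ey+h[2]*ez;print(h,proj("scene",P),proj("side",P))
# end faces mid top, ring angle
for n,e1,e2 in(("scene",np.array([(180+8)/12+312,475/12+145])-.46,None),("side",(np.array([272,213])/6+[255,205]-.42),None)):
    v=plane(n,e1,60)[0]-C;print(n,v@ex,v@ey,np.degrees(np.arctan2(v@ey,v@ex)))
E
```

```text
[515.46723205  35.41949214 133.10524593]
[515.33825292  37.64295275 134.44697395]
(array([513.9,  33.1, 129.6]), array([ 46.7,  23.8, 129.6]), np.float64(38.8)) [533.19429025 -76.38856523 206.82107003]
[54, 0, 57] [[326.80930618 181.22383146]] [[304.31681175 238.3649026 ]]
[np.float64(53.257694931014186), np.float64(8.922888020984344), 60] [[328.15705821 183.19440499]] [[300.81452819 238.0400893 ]]
scene 56.43602483715418 11.27966835429181 11.302575143760793
side 45.77866650545539 13.79998306997714 16.77543758856443
```

```bash
sed -i 's/^TX,TZ=.*/TX,TZ=0.0,-11.9/' h.py; cat >> h.py <<'E'
def moverow(dv):  # holder-frame shift -> tool units total
    ex,ey,ez=frame();R=RPY(get_obs()['tcp_rot']);w=dv[0]*ex+dv[1]*ey+dv[2]*ez
    return (R.T@w/20).round(2)
def goto(h,s=39,dy=-10,grip=1,n=8,**k):
    p,R=pose_for_hook(h,s,dy);print(hook_now());plan(p,R,grip,n,**k)
E
python3 - <<'E'
from fk import *
goto([48,19,75])
print(ik(*pose_for_hook([48,19,37],39,-10))[0].round(2))
E
```

```text
(array([513.5,  34.6, 131.6]), array([ 45.2,  24.1, 131.6]), np.float64(38.8))
rows needed 3 dist 56.2 turn [-0.3 -0.2 -1.6] t 8.68
[0.54, -0.02, 0.76, -0.02, -0.02, -0.13, 1, 0.54, -0.02, 0.76, -0.02, -0.02, -0.13, 1, 0.54, -0.01, 0.76, -0.02, -0.02, -0.13, 1]
[ 0.08  0.54  1.8  -0.89  0.93  0.48]
```

Call:
step_arm:
  moves: [0.54,-0.02,0.76,-0.02,-0.02,-0.13,1,0.54,-0.02,0.76,-0.02,-0.02,-0.13,1,0.54,-0.01,0.76,-0.02,-0.02,-0.13,1,0,0,0,0,0,0,1]

```text
time: 9.02
tool_pos: [533.6, -82.2, 152.2]
tcp_rot: [3.139, 0.681, 1.784]
contact_force: [-0.8, -0.1, -1.2]
grip_width: 19.8
```

```bash
cat > look.py <<'E'
import sys
from h import *
n=sys.argv[1];k=int(sys.argv[2]) if len(sys.argv)>2 else 36
o=get_obs();print(hook_now(o),o['contact_force'].round(1),o['grip_width'])
hk=np.array(hook_now(o)[0])
for cam in ("scene","side"):
    im=capture(cam);cv2.imwrite(f"pics/{cam}_{n}.png",im[:,:,::-1])
    a=proj(cam,C+np.array([20,-50,55]))[0].astype(int);x,y=a-[k,k]
    h=(proj(cam,hk)[0]-[x,y])*400/(2*k)+[(cam=='side')*400,0]
    print(cam,"crop",x,y,"pred hook px in view",h.round(0))
    A=cv2.resize(im[y:y+2*k,x:x+2*k,::-1],(400,400),interpolation=cv2.INTER_CUBIC)
    out=A if cam=="scene" else np.hstack([out,A])
cv2.imwrite(f"pics/look_{n}.png",out)
E
python3 look.py 3
```

```text
(array([509.8,  27.6,  76.5]), array([50.3, 18. , 76.5]), np.float64(39.0)) [-0.8 -0.1 -1.2] 19.789066162106465
scene crop 290 145 pred hook px in view [228. 205.]
side crop 268 203 pred hook px in view [565. 168.]
```

View pics/look_3.png

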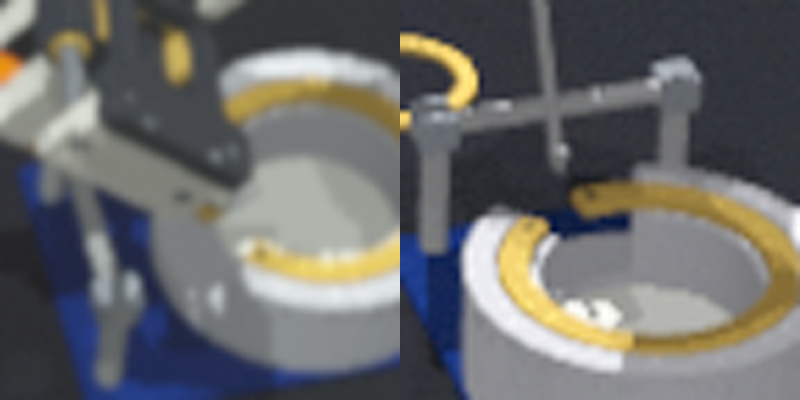

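```bash
python3 - <<'E'
from fk import *
goto([48,18,37])
E
```

```text
(array([511.9,  27.7,  79.4]), array([51. , 20. , 79.4]), np.float64(39.1))
rows needed 3 dist 42.7 turn [ 0.5  0.1 -0. ] t 9.12
[0.48, -0.05, 0.52, 0.04, 0.01, 0, 1, 0.48, -0.04, 0.52, 0.04, 0.01, 0, 1, 0.48, -0.04, 0.52, 0.04, 0.01, 0, 1]
```

Call:
step_arm:
  moves: [0.4,-0.03,0.45,0.02,0,0,1,0.4,-0.03,0.4,0.02,0,0,1,0.35,-0.03,0.4,0.02,0,0,1,0.2,0,0.2,0,0,0,1,0,0,0,0,0,0,1]

```text
time: 9.53
tool_pos: [535.9, -81.1, 118.9]
tcp_rot: [3.124, 0.684, 1.771]
contact_force: [-1.2, -0.4, -0.8]
grip_width: 20.1
```

```bash
python3 look.py 4
```

```text
(array([513.4,  28.8,  42.8]), array([50.6, 21.8, 42.8]), np.float64(39.2)) [-1.2 -0.4 -0.8] 20.104643693057284
scene crop 290 145 pred hook px in view [221. 255.]
side crop 268 203 pred hook px in view [554. 238.]
```

View pics/look_4.png

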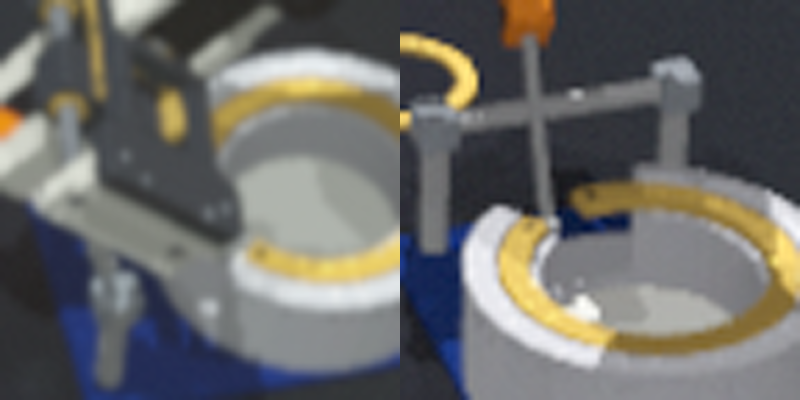

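```bash
python3 - <<'E'
from fk import *
goto([48,14,36])
E
```

```text
(array([513.9,  28.7,  43.7]), array([50.8, 22.2, 43.7]), np.float64(39.2))
rows needed 1 dist 11.2 turn [ 0.7  0.2 -0.5] t 9.63
[0.30, -0.39, 0.28, 0.17, 0.05, -0.12, 1]
```

Call:
step_arm:
  moves: [0.2,-0.2,0.25,0.15,0,-0.1,1,0.2,-0.2,0.15,0,0,0,1,0,0,0,0,0,0,1]

```text
time: 9.88
tool_pos: [528.7, -81.8, 109.3]
tcp_rot: [3.136, 0.685, 1.777]
contact_force: [-0.1, 0.7, -1.9]
grip_width: 19.6
```

```bash
python3 - <<'E'
from fk import *
goto([50,2,36])
print(get_obs()['contact_force'],get_obs()['joint_positions'].round(2))
E
```

```text
(array([505.7,  27.9,  33.1]), array([48.4, 14.3, 33.1]), np.float64(39.2))
rows needed 1 dist 12.4 turn [ 0.2  0.2 -0.1] t 9.88
[-0.23, -0.57, 0.03, 0.05, 0.06, -0.04, 1]
[-0.14009517  0.696555   -1.92518818] [ 0.08  0.54  1.82 -0.91  0.91  0.5 ]
```

Call:
step_arm:
  moves: [-0.08,-0.3,-0.03,0,0,0,1,-0.08,-0.3,-0.03,0,0,0,1,0,0,0,0,0,0,1]

```text
time: 10.13
tool_pos: [515.9, -86.3, 112.4]
tcp_rot: [3.137, 0.685, 1.778]
contact_force: [0.5, -0.3, -0.4]
grip_width: 19.9
```

```bash
python3 look.py 5;python3 - <<'E'
from fk import *
goto([52,2,43])
print(get_obs()['contact_force'],get_obs()['joint_positions'].round(2))
E
```

```text
(array([492.8,  23.4,  36.2]), array([47.8,  0.6, 36.2]), np.float64(39.2)) [ 0.5 -0.3 -0.4] 19.907436558086296
scene crop 290 145 pred hook px in view [213. 227.]
side crop 268 203 pred hook px in view [604. 247.]
(array([493.9,  23.7,  36.3]), array([48. ,  1.8, 36.3]), np.float64(39.2))
rows needed 1 dist 7.7 turn [ 0.2  0.2 -0.1] t 10.23
[-0.36, 0.06, -0.11, 0.06, 0.06, -0.03, 1]
[ 0.23211444  0.09521562 -0.99174248] [ 0.07  0.52  1.86 -0.92  0.9   0.51]
```

View pics/look_5.png

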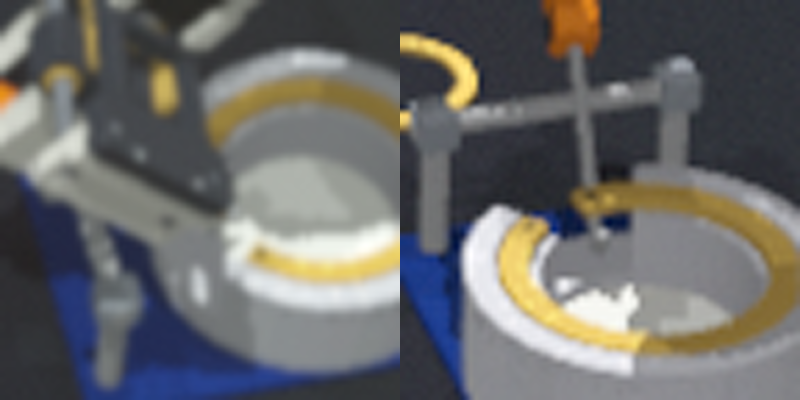

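Call:
step_arm:
  moves: [-0.15,-0.12,-0.1,0,0,0,1,-0.2,0,-0.25,0,0,0,1,-0.2,0,-0.25,0,0,0,1,0,0,0,0,0,0,1]

```text
time: 10.57
tool_pos: [514.9, -87.7, 130.6]
tcp_rot: [3.135, 0.685, 1.777]
contact_force: [0.2, -0.3, -1.9]
grip_width: 19.7
```

```bash
python3 look.py 6;python3 - <<'E'
from fk import *
goto([52,1,60])
E
```

```text
(array([491.9,  22. ,  54.4]), array([48.8, -0.7, 54.4]), np.float64(39.2)) [ 0.2 -0.3 -1.9] 19.67593958820601
scene crop 290 145 pred hook px in view [214. 202.]
side crop 268 203 pred hook px in view [608. 208.]
(array([491.6,  22. ,  53.5]), array([48.6, -1. , 53.5]), np.float64(39.2))
rows needed 1 dist 7.4 turn [ 0.2  0.2 -0.1] t 10.67
[-0.32, 0.14, -0.13, 0.06, 0.06, -0.03, 1]
```

View pics/look_6.png

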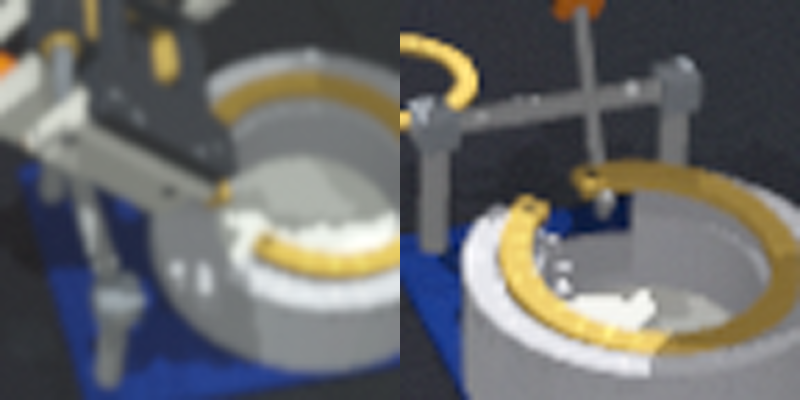

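Call:
step_arm:
  moves: [-0.2,0,-0.2,0,0,0,1,-0.2,0,-0.15,0,0,0,1,-0.2,0,0.1,0,0,0,1,-0.2,0,0.15,0,0,0,1,0,0,0,0,0,0,1]

```text
time: 11.08
tool_pos: [517.0, -99.1, 142.3]
tcp_rot: [3.136, 0.684, 1.779]
contact_force: [-0.4, -0.6, -1.3]
grip_width: 20.2
```

```bash
python3 look.py 7
```

```text
(array([493.8,  10.6,  66.1]), array([60.1, -3.2, 66.1]), np.float64(39.2)) [-0.4 -0.6 -1.3] 20.236929812821938
scene crop 290 145 pred hook px in view [192. 186.]
side crop 268 203 pred hook px in view [605. 169.]
```

View pics/look_7.png

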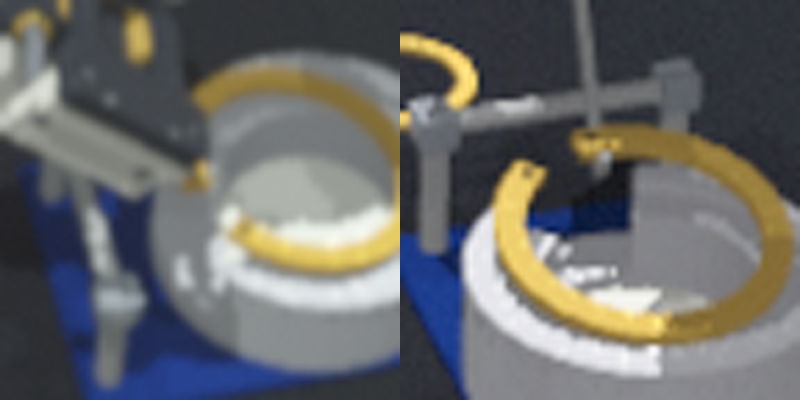

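Call:
step_arm:
  moves: [-0.1,0,0.08,0,0,0,1,0.1,0,0.2,0,0,0,1,0.12,0,0.2,0,0,0,1,0.12,0,0.15,0,0,0,1,0.05,0,0.05,0,0,0,1]

```text
time: 11.6
tool_pos: [517.6, -103.2, 126.0]
tcp_rot: [3.137, 0.684, 1.779]
contact_force: [0.7, -0.4, -1.8]
grip_width: 19.5
```

```bash
python3 look.py 8
```

```text
(array([494.4,   6.5,  50. ]), array([64.1, -4.2, 50. ]), np.float64(39.2)) [ 0.7 -0.4 -1.8] 19.472095569927475
scene crop 290 145 pred hook px in view [180. 207.]
side crop 268 203 pred hook px in view [602. 196.]
```

View pics/look_8.png

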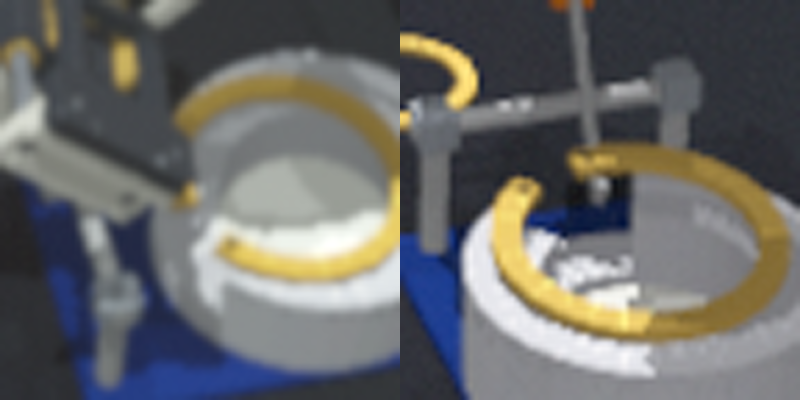

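Call:
step_arm:
  moves: [0.2,0,0.05,0,0,0,1,0.28,0,0.1,0,0,0,1,0,0,0,0,0,0,1]

```text
time: 11.95
tool_pos: [516.6, -97.2, 117.4]
tcp_rot: [3.137, 0.684, 1.778]
contact_force: [0.2, 0.0, -0.7]
grip_width: 19.8
```

```bash
python3 look.py 9; python3 -c "
from h import *
goto([56,19,40])"
```

```text
(array([493.5,  12.6,  41.3]), array([58.1, -2.8, 41.3]), np.float64(39.2)) [ 0.2  0.  -0.7] 19.793984295334784
scene crop 290 145 pred hook px in view [191. 218.]
side crop 268 203 pred hook px in view [603. 222.]
(array([493.9,  12.3,  42. ]), array([58.6, -2.5, 42. ]), np.float64(39.2))
rows needed 2 dist 21.9 turn [ 0.3  0.2 -0.1] t 12.05
[0.15, 0.52, -0.05, 0.03, 0.03, -0.01, 1, 0.15, 0.52, -0.05, 0.03, 0.03, -0.01, 1]
```

View pics/look_9.png

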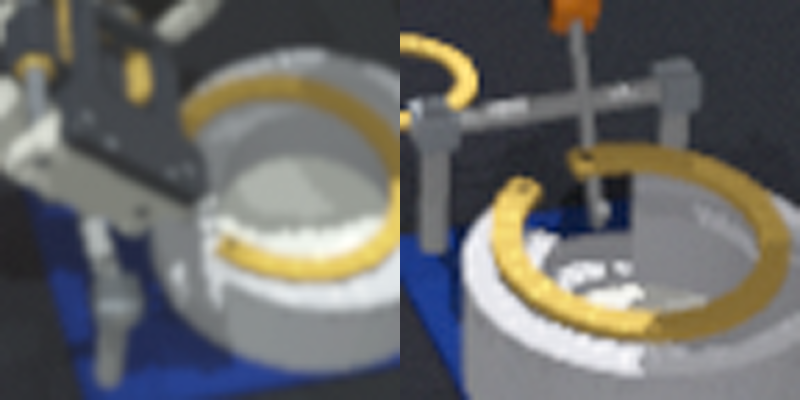

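Call:
step_arm:
  moves: [0.15,0.35,0,0,0,0,1,0.05,0.35,0,0,0,0,1,0,0.3,0,0,0,0,1,0,0,0,0,0,0,1]

```text
time: 12.38
tool_pos: [538.6, -89.3, 116.1]
tcp_rot: [3.134, 0.685, 1.777]
contact_force: [0.0, -0.8, -0.7]
grip_width: 19.9
```

```bash
python3 look.py 10
```

```text
(array([515.5,  20.4,  39.9]), array([59.1, 20.6, 39.9]), np.float64(39.2)) [ 0.  -0.8 -0.7] 19.895640292545792
scene crop 290 145 pred hook px in view [202. 260.]
side crop 268 203 pred hook px in view [550. 232.]
```

View pics/look_10.png

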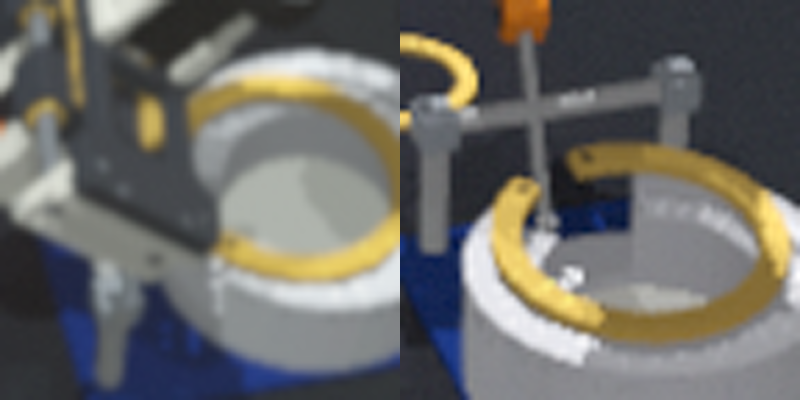

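Call:
step_arm:
  moves: [0,-0.18,0,0,0,0,1,-0.4,0,-0.5,0,0,0,1,-0.5,0,-0.62,0,0,0,1,-0.5,0,-0.62,0,0,0,1,-0.5,0,-0.62,0,0,0,1]

```text
time: 12.9
tool_pos: [528.7, -90.7, 174.0]
tcp_rot: [-3.133, 0.682, 1.785]
contact_force: [0.5, -0.0, -1.5]
grip_width: 19.5
```

```bash
python3 look.py 11; python3 - <<'E'
from fk import *
yw=np.radians(187)
# place: handle centre world (505,-345), pick flat
R=RPY([np.pi,0,yw]);
plan([500,-345,120],R,1,24)
print(ik([500,-345,10],R,np.array([-0.74,0.57,1.39,0,1.18,-2.4])))
E
```

```text
(array([504.9,  19. ,  98.1]), array([56.4, 10.2, 98.1]), np.float64(39.1)) [ 0.5 -0.  -1.5] 19.491387105209796
scene crop 290 145 pred hook px in view [215. 164.]
side crop 268 203 pred hook px in view [580. 112.]
rows needed 21 dist 262.2 turn [-29.   31.6 -81.4] t 13.0
[-0.36, -0.20, 0.47, -0.35, 0.38, -0.97, 1, -0.36, -0.23, 0.45, -0.35, 0.38, -0.97, 1, -0.36, -0.27, 0.44, -0.35, 0.38, -0.97, 1, -0.35, -0.30, 0.42, -0.35, 0.38, -0.97, 1, -0.34, -0.33, 0.41, -0.35, 0.38, -0.97, 1, -0.32, -0.37, 0.39, -0.35, 0.38, -0.97, 1, -0.31, -0.40, 0.37, -0.35, 0.38, -0.97, 1, -0.29, -0.43, 0.35, -0.35, 0.38, -0.97, 1, -0.27, -0.45, 0.33, -0.35, 0.38, -0.97, 1, -0.25, -0.48, 0.32, -0.35, 0.38, -0.97, 1, -0.22, -0.50, 0.30, -0.35, 0.38, -0.97, 1, -0.19, -0.52, 0.28, -0.35, 0.38, -0.97, 1, -0.17, -0.54, 0.26, -0.35, 0.38, -0.97, 1, -0.13, -0.56, 0.25, -0.35, 0.38, -0.97, 1, -0.10, -0.57, 0.23, -0.35, 0.38, -0.97, 1, -0.07, -0.58, 0.21, -0.35, 0.38, -0.97, 1, -0.04, -0.59, 0.20, -0.35, 0.38, -0.97, 1, 0, -0.60, 0.18, -0.35, 0.38, -0.97, 1, 0.04, -0.60, 0.17, -0.35, 0.38, -0.97, 1, 0.07, -0.60, 0.16, -0.35, 0.38, -0.97, 1, 0.11, -0.60, 0.14, -0.35, 0.38, -0.97, 1]
(array([-7.30085372e-01,  7.24843246e-01,  1.52188495e+00,  3.82729036e-16,
        8.94864462e-01, -2.42305475e+00]), np.float64(3.353761712787673e-14))
```

View pics/look_11.png

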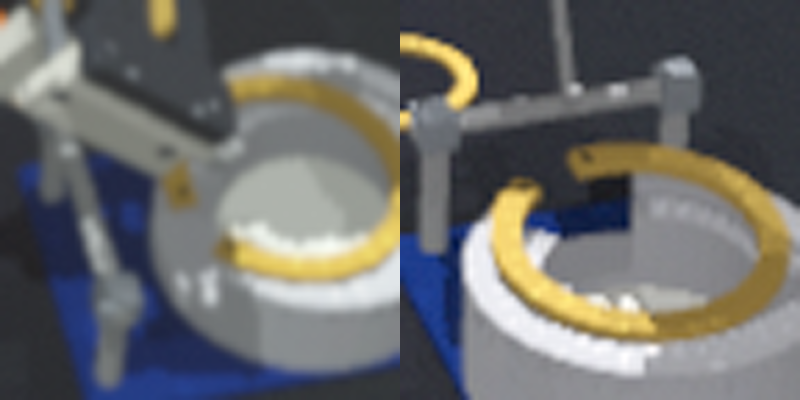

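Call:
step_arm:
  moves: [-0.5,-0.2,0.2,-0.35,0.38,-0.97,1,-0.5,-0.23,0.25,-0.35,0.38,-0.97,1,-0.4,-0.27,0.35,-0.35,0.38,-0.97,1,-0.35,-0.3,0.42,-0.35,0.38,-0.97,1,-0.34,-0.33,0.41,-0.35,0.38,-0.97,1,-0.32,-0.37,0.39,-0.35,0.38,-0.97,1,-0.31,-0.4,0.37,-0.35,0.38,-0.97,1,-0.29,-0.43,0.35,-0.35,0.38,-0.97,1]

```text
time: 13.67
tool_pos: [514.4, -185.2, 159.1]
tcp_rot: [-3.002, 0.409, 2.429]
contact_force: [1.1, 0.4, -1.0]
grip_width: 19.7
```

Call:
step_arm:
  moves: [-0.27,-0.45,0.33,-0.35,0.38,-0.97,1,-0.25,-0.48,0.32,-0.35,0.38,-0.97,1,-0.22,-0.5,0.3,-0.35,0.38,-0.97,1,-0.19,-0.52,0.28,-0.35,0.38,-0.97,1,-0.17,-0.54,0.26,-0.35,0.38,-0.97,1,-0.13,-0.56,0.25,-0.35,0.38,-0.97,1]

```text
time: 14.17
tool_pos: [500.8, -260.0, 134.3]
tcp_rot: [-3.035, 0.178, 2.844]
contact_force: [0.2, 0.2, -0.8]
grip_width: 19.7
```

```bash
python3 - <<'E'
from fk import *
R=RPY([np.pi,0,np.radians(187)])
plan([500,-345,100],R,1,16); print(get_obs()['joint_positions'].round(2))
E
```

```text
rows needed 7 dist 91.6 turn [ -8.1   8.7 -24.5] t 14.17
[-0.13, -0.55, 0.33, -0.29, 0.31, -0.88, 1, -0.10, -0.56, 0.32, -0.29, 0.31, -0.88, 1, -0.07, -0.57, 0.30, -0.29, 0.31, -0.88, 1, -0.04, -0.58, 0.29, -0.29, 0.31, -0.88, 1, -0.01, -0.59, 0.28, -0.29, 0.31, -0.88, 1, 0.02, -0.60, 0.27, -0.29, 0.31, -0.88, 1, 0.05, -0.60, 0.26, -0.29, 0.31, -0.88, 1]
[-0.59  0.41  1.72 -0.07  0.81 -1.8 ]
```

Call:
step_arm:
  moves: [-0.13,-0.55,0.33,-0.29,0.31,-0.88,1,-0.1,-0.56,0.32,-0.29,0.31,-0.88,1,-0.07,-0.57,0.3,-0.29,0.31,-0.88,1,-0.04,-0.58,0.29,-0.29,0.31,-0.88,1,0,-0.59,0.28,-0.29,0.31,-0.88,1,0.02,-0.6,0.27,-0.29,0.31,-0.88,1,0.05,-0.6,0.26,-0.29,0.31,-0.88,1,0,0,0,0,0,0,1]

```text
time: 14.83
tool_pos: [490.6, -349.7, 86.6]
tcp_rot: [3.124, -0.022, -3.005]
contact_force: [-0.6, 0.2, -2.4]
grip_width: 19.8
```

```bash
python3 - <<'E'
from fk import *
R=RPY([np.pi,0.015,np.radians(187)])
plan([500,-345,9],R,1,16)
o=get_obs();im=capture("wrist");cv2.imwrite("pics/w3.png",im[:,:,::-1]);im=capture("side");cv2.imwrite("pics/d3.png",cv2.resize(im[120:220,230:390,::-1],None,fx=5,fy=5,interpolation=cv2.INTER_CUBIC))
E
```

```text
rows needed 4 dist 78.3 turn [ 1.  -2.1  0.8] t 14.83
[-0.15, 0.03, 0.97, 0.06, -0.13, 0.05, 1, -0.14, 0.03, 0.97, 0.06, -0.13, 0.05, 1, -0.13, 0.03, 0.97, 0.06, -0.13, 0.05, 1, -0.12, 0.04, 0.97, 0.06, -0.13, 0.05, 1]
```

View pics/w3.png

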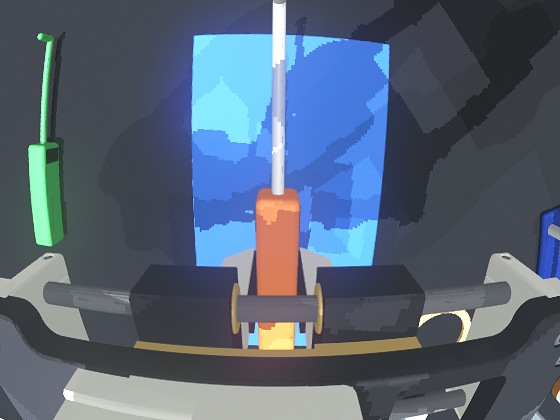

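View pics/d3.png

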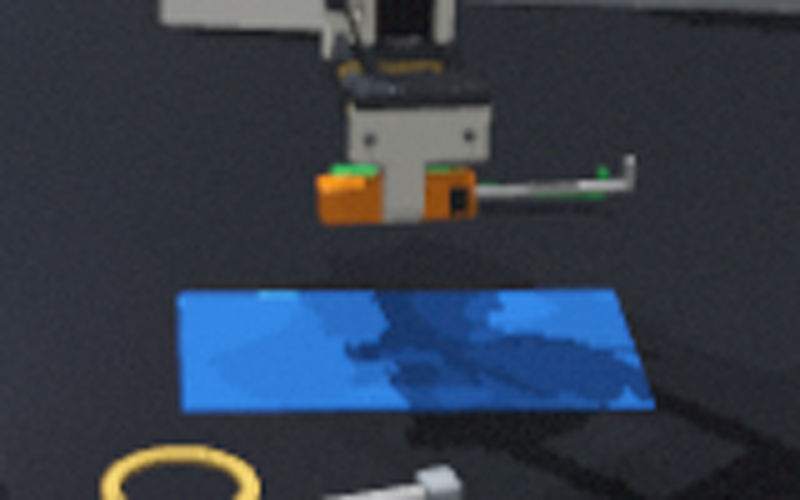

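```bash
python3 - <<'E'
from fk import *
R=RPY([np.pi,0.015,np.radians(187)])
plan([514,-345,12],R,1,16)
E
```

```text
rows needed 4 dist 78.9 turn [ 1.  -2.1  0.6] t 14.93
[-0.31, -0.03, 0.93, 0.07, -0.13, 0.04, 1, -0.31, -0.02, 0.94, 0.07, -0.13, 0.04, 1, -0.30, -0.02, 0.94, 0.07, -0.13, 0.04, 1, -0.29, -0.01, 0.94, 0.07, -0.13, 0.04, 1]
```

Call:
step_arm:
  moves: [-0.31,-0.03,0.93,0.07,-0.13,0.04,1,-0.31,-0.02,0.94,0.07,-0.13,0.04,1,-0.3,-0.02,0.9,0.07,-0.13,0.04,1,-0.29,0,0.5,0.07,-0.13,0.04,1,0,0,0.2,0,0,0,1,0,0,0,0,0,0,1]

```text
time: 15.43
tool_pos: [513.7, -339.3, 16.3]
tcp_rot: [-3.138, 0.017, -3.029]
contact_force: [-0.3, -0.6, -1.7]
grip_width: 19.6
```

Call:
step_arm:
  moves: [0,0,0.25,0,0,0,1,0,0,0.15,0,0,0,1,0,0,0,0,0,0,1]

```text
time: 15.68
tool_pos: [513.8, -338.4, 9.5]
tcp_rot: [-3.137, 0.018, -3.029]
contact_force: [-0.6, -0.6, -0.7]
grip_width: 19.7
```

Call:
step_arm:
  moves: [0,0,0.15,0,0,0,1,0,0,0,0,0,0,1]

```text
time: 15.85
tool_pos: [514.0, -338.8, 7.3]
tcp_rot: [-3.135, 0.019, -3.03]
contact_force: [-0.6, 0.3, -0.6]
grip_width: 19.9
```

Call:
step_arm:
  moves: [0,0,0.1,0,0,0,1,0,0,0,0,0,0,0.3,0,0,0,0,0,0,0.2,0,0,-0.05,0,0,0,0.1,0,0,-0.1,0,0,0,0,0,0,-0.5,0,0,0,0,0,0,-0.9,0,0,0,0,0,0,-1,0,0,0,0]

```text
time: 16.52
tool_pos: [511.5, -338.1, 56.4]
tcp_rot: [-3.139, 0.015, -3.031]
contact_force: [1.0, -0.4, 0.4]
grip_width: 45.9
```

```bash
python3 - <<'E'
from fk import *
im=capture("scene");cv2.imwrite("pics/s4.png",im[:,:,::-1])
im2=capture("side");cv2.imwrite("pics/d4.png",im2[:,:,::-1])
cv2.imwrite("pics/c4.png",np.vstack([cv2.resize(im[120:220,150:310,::-1],(640,400),interpolation=cv2.INTER_CUBIC)]))
cv2.imwrite("pics/c4h.png",np.hstack([cv2.resize(im[140:220,290:390,::-1],(400,320),interpolation=cv2.INTER_CUBIC),cv2.resize(im2[205:285,255:355,::-1],(400,320),interpolation=cv2.INTER_CUBIC)]))
E
```

```text
(no output)
```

View pics/c4.png

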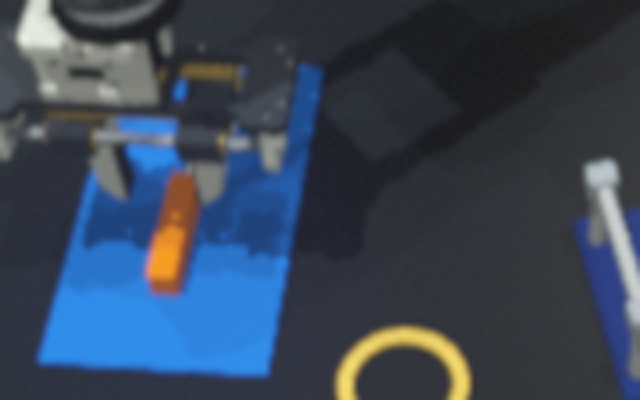

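View pics/c4h.png

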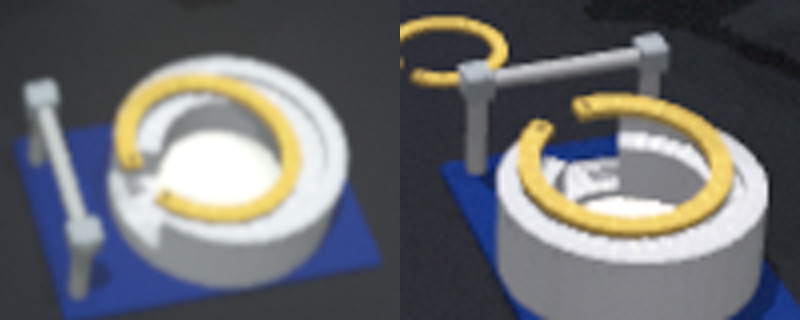

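The orange pick lies on the mat at about (170,230) in the crop. The ring now rests on the rim with its ends proud over the notch. Next is a close wrist look at the ring before grasping it.

```bash
python3 - <<'E'
from fk import *
R=RPY([np.pi,0,np.radians(202)])
plan([550,80,190],R,-0.3,24)
print(ik([550,80,190],R)[0].round(2),get_obs()['joint_positions'].round(2))
for n in('bottle','beaker'):pass
print(plane("scene",[(390,290),(331,297),(243,262)],0))
E
```

```text
rows needed 23 dist 441.1 turn [ -0.7   1.1 -15.6] t 16.62
[-0.19, 0.90, -0.29, -0.01, 0.01, -0.17, -0.3, -0.20, 0.89, -0.29, -0.01, 0.01, -0.17, -0.3, -0.21, 0.89, -0.29, -0.01, 0.01, -0.17, -0.3, -0.22, 0.89, -0.29, -0.01, 0.01, -0.17, -0.3, -0.23, 0.89, -0.29, -0.01, 0.01, -0.17, -0.3, -0.24, 0.88, -0.29, -0.01, 0.01, -0.17, -0.3, -0.25, 0.88, -0.29, -0.01, 0.01, -0.17, -0.3, -0.26, 0.88, -0.28, -0.01, 0.01, -0.17, -0.3, -0.27, 0.88, -0.28, -0.01, 0.01, -0.17, -0.3, -0.28, 0.87, -0.28, -0.01, 0.01, -0.17, -0.3, -0.29, 0.87, -0.28, -0.01, 0.01, -0.17, -0.3, -0.30, 0.87, -0.28, -0.01, 0.01, -0.17, -0.3, -0.31, 0.86, -0.28, -0.01, 0.01, -0.17, -0.3, -0.32, 0.86, -0.28, -0.01, 0.01, -0.17, -0.3, -0.33, 0.86, -0.28, -0.01, 0.01, -0.17, -0.3, -0.34, 0.85, -0.28, -0.01, 0.01, -0.17, -0.3, -0.35, 0.85, -0.28, -0.01, 0.01, -0.17, -0.3, -0.36, 0.84, -0.28, -0.01, 0.01, -0.17, -0.3, -0.37, 0.84, -0.28, -0.01, 0.01, -0.17, -0.3, -0.38, 0.84, -0.28, -0.01, 0.01, -0.17, -0.3, -0.39, 0.83, -0.28, -0.01, 0.01, -0.17, -0.3, -0.40, 0.83, -0.28, -0.01, 0.01, -0.17, -0.3, -0.41, 0.82, -0.28, -0.01, 0.01, -0.17, -0.3]
[ 0.01  0.43  1.5  -0.    1.22 -1.95] [-0.71  0.66  1.48  0.01  0.98 -2.4 ]
[[ 738.83540825  197.16328703    0.        ]
 [ 779.66340505   64.38552909    0.        ]
 [ 728.98031406 -153.47803071    0.        ]]
```

Call:
step_arm:
  moves: [-0.05,0.5,-0.9,0,0,-0.2,-0.3,-0.2,0.85,-0.6,0,0,-0.2,-0.3,-0.2,0.9,-0.6,0,0,-0.2,-0.3,-0.22,0.9,-0.4,0,0,-0.2,-0.3,-0.23,0.9,-0.4,0,0,-0.2,-0.3,-0.24,0.9,-0.4,0,0,-0.2,-0.3,-0.25,0.9,-0.4,0,0,-0.2,-0.3,-0.26,0.9,-0.4,0,0,-0.2,-0.3]

```text
time: 17.28
tool_pos: [520.8, -192.8, 144.3]
tcp_rot: [-3.132, 0.019, -2.917]
contact_force: [0.7, -0.1, -0.7]
grip_width: 59.9
```

Call:
step_arm:
  moves: [-0.27,0.88,-0.3,0,0,-0.2,-0.3,-0.28,0.87,-0.3,0,0,-0.2,-0.3,-0.29,0.87,-0.3,0,0,-0.2,-0.3,-0.3,0.87,-0.2,0,0,-0.2,-0.3,-0.31,0.86,-0.2,0,0,-0.2,-0.3,-0.32,0.86,-0.1,0,0,-0.2,-0.3,-0.33,0.86,0,0,0,-0.2,-0.3,-0.34,0.85,0,0,0,-0.2,-0.3]

```text
time: 17.95
tool_pos: [526.4, -30.4, 175.4]
tcp_rot: [-3.13, 0.02, -2.792]
contact_force: [0.1, 0.3, -0.8]
grip_width: 59.9
```

```bash
python3 - <<'E'
from fk import *
R=RPY([np.pi,0,np.radians(202)])
plan([545,80,195],R,-0.3,24)
E
```

```text
rows needed 6 dist 113.6 turn [-0.7  1.1 -2. ] t 17.95
[-0.46, 0.81, -0.16, -0.03, 0.05, -0.08, -0.3, -0.47, 0.81, -0.16, -0.03, 0.05, -0.08, -0.3, -0.47, 0.80, -0.16, -0.03, 0.05, -0.08, -0.3, -0.48, 0.80, -0.16, -0.03, 0.05, -0.08, -0.3, -0.48, 0.80, -0.16, -0.03, 0.05, -0.08, -0.3, -0.48, 0.80, -0.16, -0.03, 0.05, -0.08, -0.3]
```

Call:
step_arm:
  moves: [-0.46,0.81,-0.16,-0.03,0.05,-0.08,-0.3,-0.47,0.81,-0.16,-0.03,0.05,-0.08,-0.3,-0.47,0.8,-0.16,-0.03,0.05,-0.08,-0.3,-0.48,0.8,-0.16,-0.03,0.05,-0.08,-0.3,-0.48,0.6,-0.16,-0.03,0.05,-0.08,-0.3,-0.2,0.3,0,0,0,0,0.2,0,0,0,0,0,0,0.2,0,0,0,0,0,0,0.2]

```text
time: 18.62
tool_pos: [539.4, 79.9, 191.7]
tcp_rot: [3.14, -0.001, -2.752]
contact_force: [0.7, -0.8, 0.4]
grip_width: 44.4
```

```bash
python3 - <<'E'
from h import *
o=get_obs();print(o['tool_pos'],o['tcp_rot'],o['grip_width'])
im=capture("wrist");np.savez("w5.npz",im=im,p=o['tool_pos'],r=o['tcp_rot'])
cv2.imwrite("pics/w5.png",im[:,:,::-1])
im=capture("scene");cv2.imwrite("pics/s5.png",im[:,:,::-1])
E
```

```text
[539.3676299   79.92408679 191.68741907] [ 3.13959438e+00 -8.46596125e-04 -2.75165066e+00] 44.357731079833215
```

View pics/w5.png

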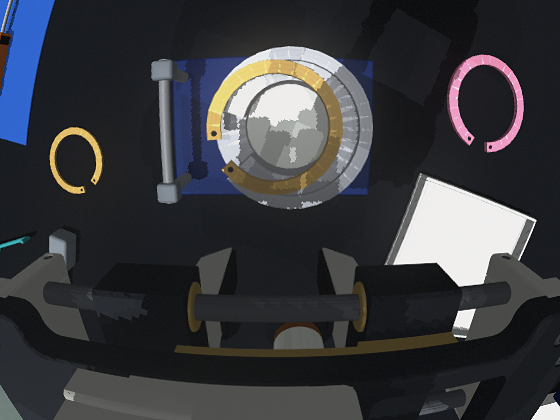

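```bash
python3 - <<'E'
from h import *
from scipy.optimize import least_squares
d=np.load("w5.npz");o=dict(tool_pos=d['p'],tcp_rot=d['r']);im=d['im'].astype(int)
m=((im[:,:,0]-im[:,:,2]>35)).astype('uint8');m[:40]=0;m[215:]=0;m[:,:195]=0;m[:,360:]=0
m=cv2.morphologyEx(m,cv2.MORPH_CLOSE,np.ones((5,5)))
cs=max(cv2.findContours(m,cv2.RETR_EXTERNAL,cv2.CHAIN_APPROX_NONE)[0],key=cv2.contourArea)[:,0,:]
ex,ey,ez=frame()
e,D=ray('wrist',cs,o)
P=plane('wrist',cs,63,o)
for _ in range(3):
    z=63+0.05*((P-C)@ex); P=e+D*((z-e[2])/D[:,2])[:,None]
f=lambda q:np.minimum(np.abs(np.hypot(P[:,0]-q[0],P[:,1]-q[1])-60),np.abs(np.hypot(P[:,0]-q[0],P[:,1]-q[1])-48))
r=least_squares(f,P.mean(0)[:2],loss='soft_l1');c=r.x;print("ring c",c,np.abs(r.fun).mean(),"holder frame",(c-C[:2])@ex[:2],(c-C[:2])@ey[:2])
for uv,n in (((213,138),"end A face"),((225,172),"end B"),((213,133),"holeA"),((229,169),'holeB')):
    p=plane('wrist',[uv],65,o)[0];v=p[:2]-c;print(n,p.round(1),np.hypot(*v).round(1),np.degrees(np.arctan2(v[1],v[0]))-np.degrees(AX))
print("rail caps",plane('wrist',[(162,70),(167,192)],78,o).round(1))
v=im.copy().astype('uint8')
cv2.drawContours(v,[cs.reshape(-1,1,2)],-1,(0,255,0),1);cv2.imwrite("pics/w5c.png",cv2.resize(v[30:230,140:400,::-1],None,fx=3,fy=3))
E
```

```text
ring c [477.39738381  53.65381894] 0.4182649694618365 holder frame 13.998255924188639 -2.315026453566361
end A face [506.2   6.3  65. ] 55.4 9.319091464949814
end B [531.   27.2  65. ] 59.8 41.7329091265075
holeA [502.    4.8  65. ] 54.7 4.724199571270056
holeB [527.1  29.6  65. ] 55.3 42.201843237732845
rail caps [[464.2 -55.6  78. ]
 [564.4 -15.3  78. ]]
```

View pics/w5c.png

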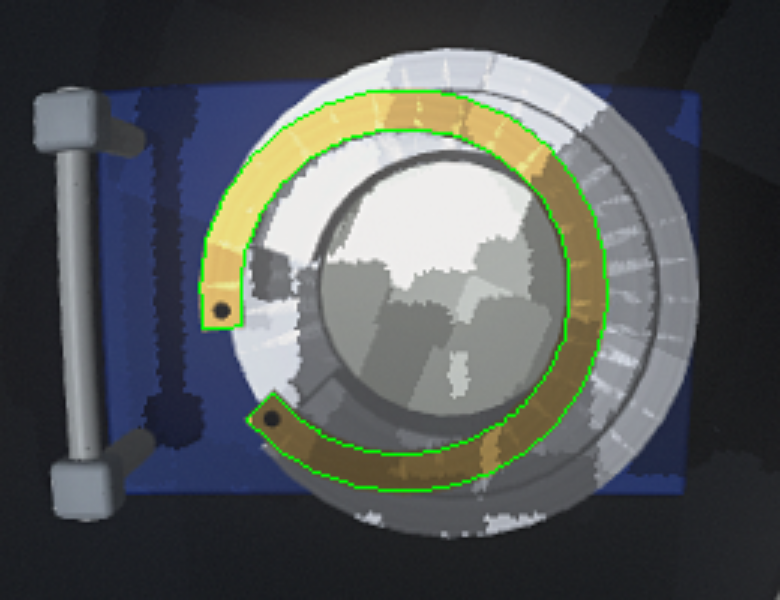

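```bash
python3 - <<'E'
from fk import *
R=RPY([np.pi,0,np.radians(201)])
plan([497,3.3,100],R,0.35,24)
print(ik([497,3.3,57],R)[0].round(2))
E
```

```text
rows needed 7 dist 126.3 turn [ 0.1 -0.1  1.3] t 18.72
[0.48, -0.39, 0.65, 0, 0, 0.05, 0.35, 0.48, -0.39, 0.65, 0, 0, 0.05, 0.35, 0.48, -0.39, 0.65, 0, 0, 0.05, 0.35, 0.48, -0.39, 0.65, 0, 0, 0.05, 0.35, 0.48, -0.39, 0.65, 0, 0, 0.05, 0.35, 0.48, -0.39, 0.65, 0, 0, 0.05, 0.35, 0.48, -0.40, 0.65, 0, 0, 0.05, 0.35]
[-0.15  0.5   1.81  0.    0.83 -2.09]
```

Call:
step_arm:
  moves: [0.48,-0.4,0.5,0,0,0.05,0.35,0.48,-0.4,0.6,0,0,0.05,0.35,0.48,-0.4,0.65,0,0,0.05,0.35,0.48,-0.4,0.65,0,0,0.05,0.35,0.48,-0.4,0.65,0,0,0.05,0.35,0.48,-0.4,0.5,0,0,0.05,0.35,0.45,-0.4,0.5,0,0,0.05,0.35,0,0,0,0,0,0,0.35]

```text
time: 19.38
tool_pos: [494.3, -6.7, 107.2]
tcp_rot: [3.141, -0.0, -2.787]
contact_force: [0.2, -0.1, 0.2]
grip_width: 29.8
```

```bash
python3 - <<'E'
from fk import *
R=RPY([np.pi,0,np.radians(201)])
plan([497,3.3,75],R,0.35,24)
o=get_obs();print(o['tool_pos'],o['grip_width'])
E
```

```text
rows needed 2 dist 33.8 turn [ 0.  -0.  -0.7] t 19.38
[-0.15, 0.21, 0.81, 0, 0, -0.08, 0.35, -0.15, 0.21, 0.81, 0, 0, -0.08, 0.35]
[494.29689922  -6.72753564 107.20473256] 29.79838102634196
```

Call:
step_arm:
  moves: [-0.15,0.21,0.3,0,0,-0.08,0.35,-0.15,0.21,0.3,0,0,-0.08,0.35,0,0,0,0,0,0,0.35,0,0,0,0,0,0,0.35]

```text
time: 19.72
tool_pos: [498.2, 3.4, 95.1]
tcp_rot: [3.141, 0.001, -2.778]
contact_force: [0.0, -0.1, 0.9]
grip_width: 29.9
```

```bash
python3 - <<'E'
from fk import *
R=RPY([np.pi,0,np.radians(201)])
plan([497,3.3,72],R,0.35,24)
o=get_obs();print(o['tool_pos'],o['grip_width'])
E
python3 look.py 12 45
```

```text
rows needed 2 dist 23.2 turn [ 0.   0.1 -0.2] t 19.72
[0.03, 0.01, 0.58, 0, 0.01, -0.02, 0.35, 0.03, 0.01, 0.58, 0, 0.01, -0.02, 0.35]
[498.18554559   3.35488246  95.13485441] 29.909317950403754
(array([372. , -44.7, 106.9]), array([  65.7, -136.9,  106.9]), np.float64(0.1)) [ 0.  -0.1  0.9] 29.909317950403754
scene crop 281 136 pred hook px in view [131. -26.]
side crop 259 194 pred hook px in view [841.  65.]
```

View pics/look_12.png

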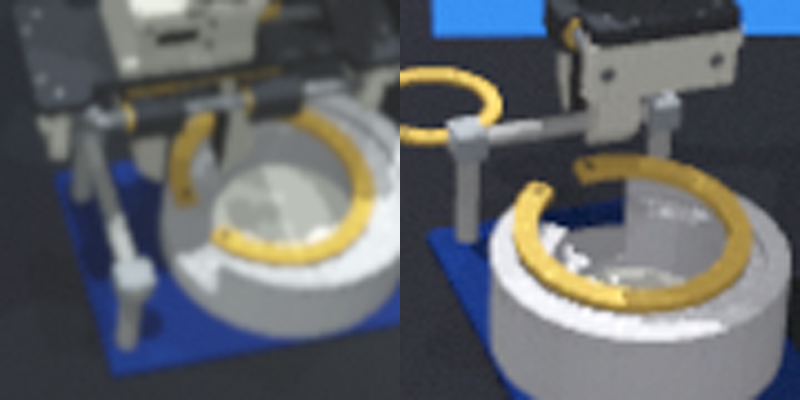

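Call:
step_arm:
  moves: [0.02,0,0.5,0,0,0,0.35,0.02,0,0.5,0,0,0,0.35,0,0,0.3,0,0,0,0.35,0,0,0,0,0,0,0.35]

```text
time: 20.15
tool_pos: [499.1, 4.0, 69.5]
tcp_rot: [-3.14, 0.005, -2.776]
contact_force: [0.4, 0.1, 0.1]
grip_width: 29.9
```

```bash
python3 look.py 13 45
```

```text
(array([373. , -44.3,  80.7]), array([  65.7, -135.8,   80.7]), np.float64(0.3)) [0.4 0.1 0.1] 29.934313786943555
scene crop 281 136 pred hook px in view [128.   6.]
side crop 259 194 pred hook px in view [835. 108.]
```

View pics/look_13.png

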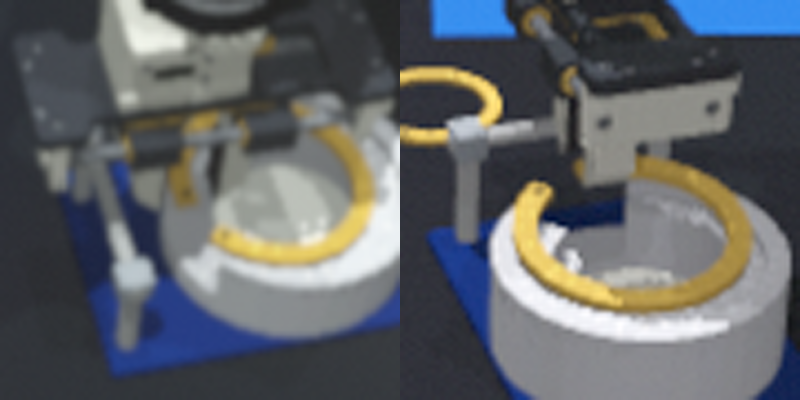

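Call:
step_arm:
  moves: [0.05,0,0.3,0,-0.05,0,0.35,0,0,0.2,0,0,0,0.35,0,0,0,0,0,0,0.35]

```text
time: 20.5
tool_pos: [499.4, 3.4, 60.3]
tcp_rot: [-3.138, 0.012, -2.776]
contact_force: [-0.0, 0.5, 0.5]
grip_width: 30.1
```

Call:
step_arm:
  moves: [0.05,0,0.18,0,0.1,0,0.35,0,0,0,0,0.05,0,0.6,0,0,0,0,0,0,1,0,0,0,0,0,0,1,0,0,0,0,0,0,1,0,0,0,0,0,0,1]

```text
time: 21.0
tool_pos: [498.4, 2.9, 56.4]
tcp_rot: [-3.138, -0.0, -2.776]
contact_force: [0.1, -0.2, 0.0]
grip_width: 11.7
```

Call:
step_arm:
  moves: [0,0,-0.2,0,0,0,1,0,0,-0.4,0,0,0,1,0,0,-0.5,0,0,0,1,0,0,-0.6,0,0,0,1,0,0,-0.6,0,0,0,1,0,0,-0.6,0,0,0,1,0,0,-0.6,0,0,0,1,0,0,-0.3,0,0,0,1]

```text
time: 21.67
tool_pos: [497.3, 3.2, 138.1]
tcp_rot: [-3.139, -0.002, -2.776]
contact_force: [0.9, -0.6, -1.8]
grip_width: 11.4
```

```bash
python3 - <<'E'
from h import *
o=get_obs();print(o['tool_pos'],o['grip_width'])
im=capture("wrist");np.savez("w6.npz",im=im,p=o['tool_pos'],r=o['tcp_rot'])
a=capture("side")
cv2.imwrite("pics/c6.png",np.hstack([cv2.resize(im[:,:,::-1],(400,300)),cv2.resize(a[110:320,200:480,::-1],(400,300))]))
E
```

```text
[497.26545162   3.16287847 138.10082433] 11.407660464201856
```

View pics/c6.png

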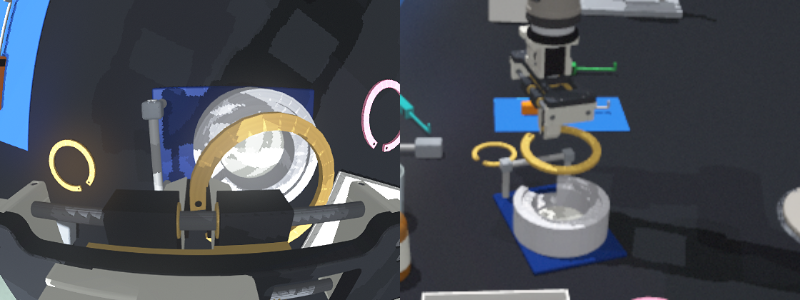

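```bash
python3 - <<'E'
from fk import *
R=RPY([np.pi,0,np.radians(201)])
plan([566,293,120],R,1,24,ks=.9)
print(ik([566,293,12],R)[0].round(2))
E
```

```text
rows needed 17 dist 298.4 turn [-0.2 -0.1 -0. ] t 21.77
[-0.49, 0.72, 0.05, 0, 0, 0, 1, -0.49, 0.72, 0.05, 0, 0, 0, 1, -0.49, 0.72, 0.05, 0, 0, 0, 1, -0.49, 0.72, 0.05, 0, 0, 0, 1, -0.49, 0.72, 0.05, 0, 0, 0, 1, -0.49, 0.72, 0.05, 0, 0, 0, 1, -0.49, 0.72, 0.05, 0, 0, 0, 1, -0.49, 0.72, 0.05, 0, 0, 0, 1, -0.49, 0.72, 0.05, 0, 0, 0, 1, -0.49, 0.72, 0.05, 0, 0, 0, 1, -0.49, 0.72, 0.05, 0, 0, 0, 1, -0.49, 0.72, 0.05, 0, 0, 0, 1, -0.49, 0.72, 0.05, 0, 0, 0, 1, -0.49, 0.72, 0.05, 0, 0, 0, 1, -0.49, 0.72, 0.05, 0, 0, 0, 1, -0.49, 0.72, 0.05, 0, 0, 0, 1, -0.49, 0.72, 0.05, 0, 0, 0, 1]
[ 0.36  0.76  1.42  0.    0.95 -1.58]
```

Call:
step_arm:
  moves: [-0.25,0.36,0,0,0,0,1,-0.4,0.6,0,0,0,0,1,-0.49,0.72,0.05,0,0,0,1,-0.49,0.72,0.05,0,0,0,1,-0.49,0.72,0.05,0,0,0,1,-0.49,0.72,0.05,0,0,0,1,-0.49,0.72,0.05,0,0,0,1,-0.49,0.72,0.05,0,0,0,1]

```text
time: 22.43
tool_pos: [524.8, 133.3, 125.4]
tcp_rot: [3.141, -0.011, -2.782]
contact_force: [0.5, -0.4, -0.6]
grip_width: 11.7
```

Call:
step_arm:
  moves: [-0.49,0.72,0.05,0,0,0,1,-0.49,0.72,0.05,0,0,0,1,-0.49,0.72,0.05,0,0,0,1,-0.49,0.72,0.05,0,0,0,1,-0.49,0.72,0.05,0,0,0,1,-0.4,0.6,0,0,0,0,1,-0.25,0.4,0,0,0,0,1,-0.1,0.15,0,0,0,0,1]

```text
time: 23.1
tool_pos: [546.4, 257.6, 109.6]
tcp_rot: [3.138, -0.026, -2.778]
contact_force: [0.4, -0.9, -2.1]
grip_width: 11.3
```

```bash
python3 - <<'E'
from fk import *
R=RPY([np.pi,0,np.radians(201)])
o=get_obs();print(o['tool_pos'],o['grip_width'])
im=capture("wrist");np.savez("w7.npz",im=im,p=o['tool_pos'],r=o['tcp_rot']);cv2.imwrite("pics/w7.png",im[:,:,::-1])
a=capture("side");b=capture("scene")
cv2.imwrite("pics/c7.png",np.hstack([cv2.resize(b[130:310,340:560,::-1],(400,327)),cv2.resize(a[180:420,150:443,::-1],(400,327))]))
E
```

```text
[546.44209344 257.59127939 109.62012678] 11.305840496996323
```

View pics/c7.png

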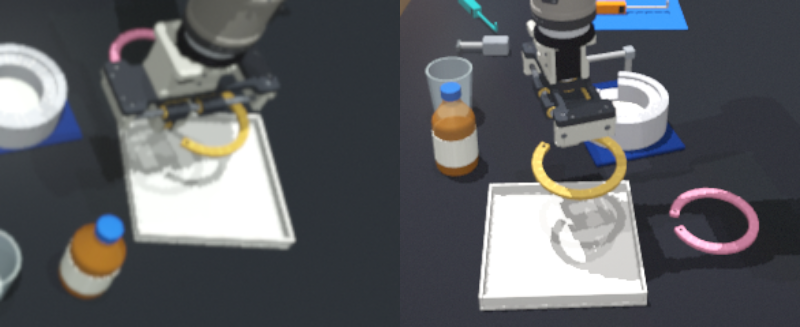

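View pics/w7.png

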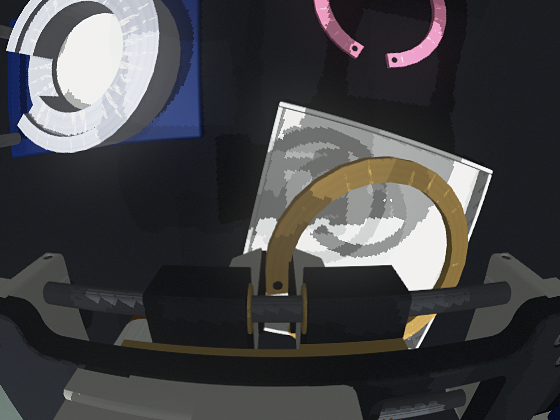

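```bash
python3 - <<'E'
from fk import *
d=np.load("w7.npz");o=dict(tool_pos=d['p'],tcp_rot=d['r'])
P=plane('wrist',[(281,104),(492,172)],22,o);print(P.round(1),np.linalg.norm(P[0]-P[1]))
v=(P[1]-P[0])/np.linalg.norm(P[1]-P[0]);n=np.array([v[1],-v[0],0]);print("centre",P.mean(0)+100*n,P.mean(0)-100*n)
print("tray corners side", plane("side",[np.array((488,183))*293/400+[150-293,180],np.array((632,183))*293/400+[150-293,180]],22).round(0))
R=RPY([np.pi,0,np.radians(201)])
plan([566,293,70],R,1,24)
E
```

```text
[[461.7 229.9  22. ]
 [437.8 426.   22. ]] 197.62328921322333
centre [549.0490928  340.04480619  22.        ] [350.51458501 315.87769595  22.        ]
tray corners side [[661. 251.  22.]
 [456. 234.  22.]]
rows needed 3 dist 58.1 turn [ 0.2 -1.5 -0.2] t 23.25
[-0.54, 0.46, 0.66, 0.02, -0.12, -0.02, 1, -0.53, 0.46, 0.66, 0.02, -0.12, -0.02, 1, -0.53, 0.46, 0.66, 0.02, -0.12, -0.02, 1]
```

Call:
step_arm:
  moves: [-0.5,0.46,0.5,0,-0.12,0,1,-0.5,0.46,0.5,0,-0.12,0,1,-0.5,0.4,0.5,0,-0.12,0,1,-0.05,0.05,0.3,0,0,0,1,0,0,0,0,0,0,1]

```text
time: 23.67
tool_pos: [567.4, 292.8, 70.3]
tcp_rot: [3.139, 0.002, -2.784]
contact_force: [-0.2, 0.5, -0.9]
grip_width: 11.1
```

```bash
python3 - <<'E'
from fk import *
R=RPY([np.pi,0,np.radians(201)])
plan([568,294,30],R,1,24)
E
```

```text
rows needed 2 dist 40.3 turn [ 0.2  0.1 -0.5] t 23.67
[-0.02, 0.02, 1.01, 0.02, 0.01, -0.06, 1, -0.02, 0.02, 1.01, 0.02, 0.01, -0.06, 1]
```

Call:
step_arm:
  moves: [0,0,0.6,0,0,0,1,0,0,0.6,0,0,0,1,0,0,0.6,0,0,0,1,0,0,0.4,0,0,0,1,0,0,0.1,0,0,0,1,0,0,0,0,0,0,1]

```text
time: 24.17
tool_pos: [566.9, 291.5, 19.7]
tcp_rot: [3.139, -0.001, -2.785]
contact_force: [0.2, 0.5, -1.7]
grip_width: 11.6
```

```bash
python3 - <<'E'
from fk import *
a=capture("side");b=capture("scene")
cv2.imwrite("pics/c8.png",np.hstack([cv2.resize(b[130:310,340:560,::-1],(400,327)),cv2.resize(a[180:420,150:443,::-1],(400,327))]))
o=get_obs();print(o['tool_pos'],o['tcp_rot'],o['contact_force'])
E
```

```text
[567.23570304 291.66639921  20.4718206 ] [ 3.13910944e+00  3.18573245e-04 -2.78485296e+00] [-0.0492748   0.80354363 -0.61775408]
```

View pics/c8.png

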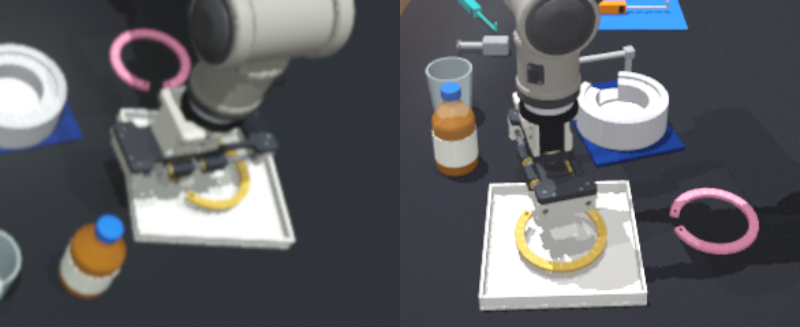

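Call:
step_arm:
  moves: [0,0.05,0.3,0,0,0,1,0,0,0.25,0,0,0,1,0,0,0,0,0,0,1]

```text
time: 24.52
tool_pos: [568.1, 293.1, 10.5]
tcp_rot: [3.139, 0.004, -2.785]
contact_force: [0.6, 0.2, -2.2]
grip_width: 11.4
```

Call:
step_arm:
  moves: [0,0,0.2,0,0,0,1,0,0,0,0,0,0,1,0,0,0,0,0,0,0.65,0,0,0,0,0,0,0.55,0,0,0,0,0,0,0.5]

```text
time: 24.93
tool_pos: [568.8, 293.6, 6.9]
tcp_rot: [3.139, 0.006, -2.785]
contact_force: [0.3, 0.9, 0.2]
grip_width: 21.7
```

Released, with the opening at 22 mm. Now raise straight up.

Call:
step_arm:
  moves: [0,0,-0.3,0,0,0,0.5,0,0,-0.6,0,0,0,0.5,0,0,-0.8,0,0,0,0.5,0,0,-1,0,0,0,0.5,0,0,-1,0,0,0,0.5,0,0,-1,0,0,0,0.5,0,-0.3,-1,0,0,0,0.3,0,-0.8,-0.8,0,0,0,0]

```text
time: 25.6
tool_pos: [573.7, 273.9, 146.5]
tcp_rot: [3.138, 0.004, -2.782]
contact_force: [1.0, -0.3, 0.3]
grip_width: 31.9
```

Call:
step_arm:
  moves: [0.7,-0.9,-0.5,0,0,0,0,0.7,-0.9,-0.3,0,0,0,0,0.7,-0.9,0,0,0,0,0,0.7,-0.9,0,0,0,0,0,0.7,-0.9,0,0,0,0,0,0.5,-0.5,0,0,0,0,0,0,0,0,0,0,0,0,0,0,0,0,0,0,0]

```text
time: 26.27
tool_pos: [537.0, 146.4, 180.2]
tcp_rot: [-3.141, 0.03, -2.783]
contact_force: [0.3, -0.0, 1.1]
grip_width: 45.7
```

```bash
python3 - <<'E'
from fk import *
o=get_obs();print(o['tool_pos'],o['time'],o['contact_force'])
a=capture("side");b=capture("scene")
cv2.imwrite("pics/s9.png",b[:,:,::-1]);cv2.imwrite("pics/d9.png",a[:,:,::-1])
E
```

```text
[536.97839788 146.38997197 180.15222316] 26.2667 [ 0.32945891 -0.01404981  1.10465772]
```

View pics/s9.png

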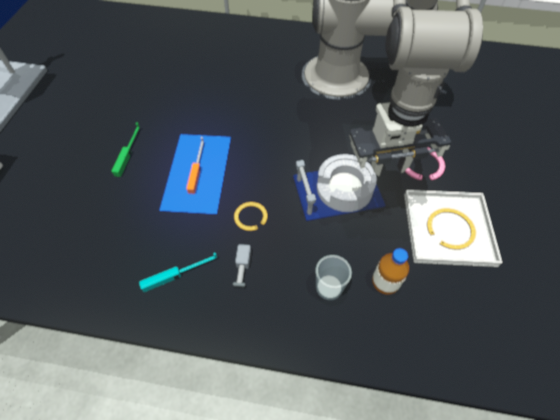

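View pics/d9.png

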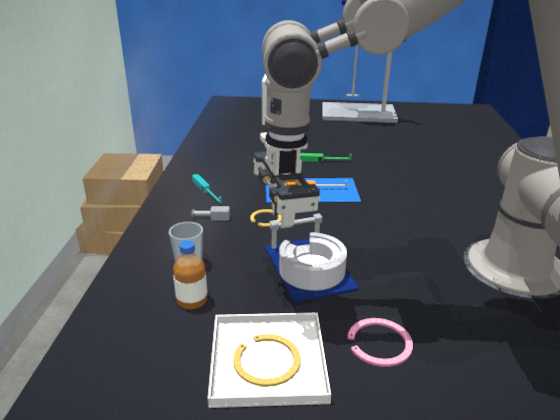

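Scene view: the ring is in the tray at (451,229), and the pick is on the mat with handle (193,177) and hook (201,140). The bottle, beaker and clamp look unmoved. I'll run one numeric check before handing in.

```bash
python3 - <<'E'
from fk import *
for n,ref in(("scene",(451,229)),("side",(267,358))):
    im=cv2.imread(f"pics/{n}{9 if n!='scene' else ''}.png") if 0 else cv2.imread("pics/s9.png" if n=="scene" else "pics/d9.png")
    m,l,b=blobs(im[:,:,::-1].copy(),(15,90,100),(30,255,255))
    i,s,c=min(b,key=lambda t:np.hypot(*(t[2]-ref)))
    cs,_=cv2.findContours((l==i).astype('uint8'),cv2.RETR_EXTERNAL,cv2.CHAIN_APPROX_NONE)
    P=plane(n,cs[0][:,0,:],10)
    g=lambda q:np.minimum(np.abs(np.hypot(P[:,0]-q[0],P[:,1]-q[1])-60),np.abs(np.hypot(P[:,0]-q[0],P[:,1]-q[1])-48))
    r=least_squares(g,P.mean(0)[:2],loss='soft_l1');print(n,r.x.round(1),np.abs(r.fun).mean().round(2))
a0=cv2.imread("pics/scene0.png").astype(int);a1=cv2.imread("pics/s9.png").astype(int)
d=np.abs(a0-a1).max(2)
for nm,(x0,y0,x1,y1) in dict(bottle=(370,245,412,297),beaker=(312,252,355,302),clamp=(230,240,255,290)).items(): print(nm,"mean diff",d[y0:y1,x0:x1].mean().round(1))
h=plane("scene",[(201,139)],29);k=plane("scene",[(193,177)],27);print("hook",h.round(0),"handle",k.round(0))
print(close_job())
E
```

```text
scene [548.9 342.2] 2.31
side [550.1 346.4] 0.86
bottle mean diff 1.2
beaker mean diff 1.2
clamp mean diff 1.3
hook [[ 386. -353.   29.]] handle [[ 521. -336.   27.]]
the job is handed in; nothing more can be done
None
```

The ring is out of the holder and lying in the white tray, and the orange pick is back on the blue mat. I handed the job in at about 26 s of the 72 s; it reports no verdict.

**What I did**
- I gripped the orange pick and sloped it in over the rail at about 38°, down through the ring's gap. I then slid the hook under the ring's end.
- I lifted that end out of the groove, pulled the ring about 14 mm outward and set it on the rim.
- I laid the pick back on the mat, then gripped the ring by its end with the fingers and carried it to the tray.

**Last checks**
- **Ring:** its circle fits at the height of a ring lying flat in the tray (scene error 2.3 mm, side 0.9 mm). The two views put its centre at (549, 342) and (550, 346), about 4 mm apart; the tray's centre is near (549, 340).
- **Pick:** the handle is at about (521, −336) and the hook at (386, −353), both inside the mat.
- **Bottle, beaker and clamp:** the before and after pictures of all three match to within image noise.
- **Filter disc:** by its computed positions, the hook stayed well above the disc. I did not check this with a close picture.
- **Robot:** it ended clear, hovering over the holder. The forces reported at the end of each move never went above about 5 N.

**Disagreement:** partway through, the two cameras put the hook 3–4 mm higher than I had worked out from the grasp. I put most of that down to a slight tilt in the grip and corrected for it before inserting the hook.

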